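# Make up two electronics practical kits

## Robot

A 7-joint arm with a two-finger parallel gripper is mounted at the origin on the work surface. World frame = base frame: x ahead of the robot, y to its left, z up, the work surface at z = 0. Lengths are in m, angles in rad, forces in N, time in s.
With the tool pointing down it reaches from about 0.4 to 0.85 m from the base axis. Payload 4.5 kg.
Tool frame: the origin (TCP) lies at the very end of the fingers, on their centre line; the grasp point (between the pads) lies 19 mm behind it; z points along the fingers, x is the direction in which the jaws open and shut, and the axes are right-handed (so a half turn about z gives the same grasp; the last joint's range is limited). The gripper opens to 88 mm and grips with 3 to 60 N. Pads are 18 mm wide; open, the fingers measure 123 mm over their backs; the gripper's body (75 mm by 187 mm) begins 45 mm behind the grasp point.
Start: joints at [1.302, 0.689, -0.195, 1.565, 0.157, 0.902, -0.215], TCP at [0.186, -0.597, 0.239] pointing down, gripper open.
Joint ranges: [-3.01, 3.01], [-0.46, 2.08], [-1.47, 1.51], [0.13, 2.56], [-1, 4.14], [0.04, 2.09], [-2.66, 2.66]. Speed limits (rad/s): [2.57, 2.57, 3.14, 3.14, 3.14, 3.14, 3.14].

## Interface

Orientations are given as a unit quaternion [x, y, z, w].
In Python, from plant import * gives the robot as it stands.
- The arm moves only by the tool apply_moves, never from a script. Its argument "series" is a list of rows, each an object of numbers: "x", "y", "z": the shift along the tool's x, y, z in units of 80 cm (1.0 is 80 cm); "wx", "wy", "wz": the turn, a rotation vector about the tool's x, y, z in units of pi rad (1.0 is pi rad); "fingers": the opening, from -1 (shut) to 1 (fully open), so that 0 is half open. In form: [{"x": .., "y": .., "z": .., "wx": .., "wy": .., "wz": .., "fingers": ..}, ...]. A call has 1 to 8 rows; each row shifts and turns the pose as measured when the row begins, along the tool's axes as they then stand; what a row does not reach is not made up. A row lasts 1/8 s, in which the tool goes at most 62.5 mm and 10.7 degrees, less where a joint would pass 70% of its speed; a pose out of reach is approached as far as the arm can. A call with a number of a shift or a turn outside -1 to 1 is refused whole. A call with a gripper value outside its range is refused whole. The fingers move at their own pace and stop on an object; "force" is the grip in N (left out, the last holds). Time passes only in rows, so rows that do not move let the fingers close. It gives the time, the measured TCP pose, the force and the opening at its end, in the units of the state.
- get_state(): the state, without advancing time (a new reading comes with each control period).
- snapshot(name): name is "scene" or "side" or "wrist"; returns (picture, depth): 480x640x3 uint8, red, green, blue; 480x640 float32, m along the optical axis (not along the pixel's ray), 0 where there is no reading.
- camera_model(name): a dict with "camera_matrix" (3x3 intrinsics, pixels), "world_from_camera" (4x4, takes a point from camera to world coordinates). Camera axes: x right, y up, looking along -z (the intrinsics and any distortion apply to the point x, -y, -z); pixel columns grow to the right and rows downward; lengths in m; the calibration is good to about 2 mm. A picture is of the moment at which its call begins: read the wrist's pose just before it. camera_model takes no time and is no camera call; for the wrist camera it gives the pose at the moment of the call.
- finish_job(): hands the job in, once; it reports no verdict.
The state is a dict: "clock": time; "q": joint angles; "qd": joint speeds; "joint_torque": joint torques, N m; "tool_pos": TCP position; "eef_rot": TCP orientation; "contact_force": force on the tool from outside, world axes, zero at the start; "moment": the same for the moment, N m; "opening": opening from 0.0 (shut) to 1.0 (fully open).
Only numpy, scipy, OpenCV 4.12 (cv2) and the standard library are available. Lean on these libraries where they do the work, as an engineer would, in place of code of your own. Each camera call takes 0.05 s, during which the arm holds its last target. There are 200 camera calls.

## Task

Make up the two practical kits from the parts on the bench, one part to a bay. The three-bay tray is the power-supply kit: counting from its pull-tab end, transformer, then heatsink, then the large capacitor; the two-bay tray is the filter kit: the small capacitor in the bay at the pull-tab end and the toroid choke in the other. Stand every part upright on the floor of its bay without dropping it, and leave the breadboard, tester and mouse where they are.

Things in the scene. Friction and masses are not known exactly. Their poses are not given: they have to be found in the camera images.
- tray_three: Longer blue kit tray, 222 by 106 mm without its tab, three bays. Walls 18 mm high, 3 mm thick; floor 3 mm thick; fixed. Bays 70 mm (along the tray) by 100 mm inside: close the gripper across the tray (its y). Flat pull tab (44 by 26 mm) at one short end. Origin under its centre; x along the tray away from the tab, z up. Bay centres at x = -73 mm (tab end), 0 (middle) and +73 mm (far end), y = 0.
- tray_two: Shorter blue kit tray, 149 by 106 mm without its tab, two bays. Walls 18 mm high, 3 mm thick; floor 3 mm thick; fixed. Bays 70 mm (along the tray) by 100 mm inside: close the gripper across the tray (its y). Flat pull tab (44 by 26 mm) at one short end. Origin under its centre; x along the tray away from the tab, z up. Bay centres at x = -36.5 mm (tab end) and +36.5 mm (far end), y = 0.
- transformer_mid (a point): Small mains transformer: dark laminated steel core 48 mm (x) by 24 mm (y) by 40 mm high, with a copper and yellow coil 30 mm wide (x) that stands out to 40 mm over all in y, from 5 to 35 mm up; about 0.22 kg. Can be pinched on the coil's two flat sides, closing along its y. It starts standing upright on the bench, loose. This point is its centre, half-way up; z is up.
- heatsink_mid (a point): Bare aluminium heatsink with upright fins, 40 mm (x) by 32 mm (y) by 38 mm high; about 0.07 kg. Can be pinched across its 32 mm, closing along its y. It starts standing upright on the bench, loose. This point is its centre, half-way up; z is up.
- cap_large_mid (a point): The large can capacitor: black upright cylinder with a silvery top, 35 mm diameter, 44 mm high; about 0.06 kg. It starts standing upright on the bench, loose. This point is its centre, half-way up; z is up.
- cap_small_mid (a point): The small can capacitor: black upright cylinder with a silvery top, 20 mm diameter, 34 mm high; about 0.025 kg. It starts standing upright on the bench, loose. This point is its centre, half-way up; z is up.
- choke_mid (a point): Toroid choke: a dark ring wound with copper wire, lying flat, 42 mm outer and 18 mm inner diameter, 24 mm high; about 0.08 kg. Can be pinched across its outside. It starts standing upright on the bench, loose. This point is its centre, half-way up; z is up.
- breadboard: Bystander, to be left alone: white breadboard, 56 by 166 by 9 mm (14 mm at its chips), loose, beyond the parts. Origin: centre of its underside.
- tester: Bystander, to be left alone: orange hand-held component tester, 60 by 90 by 26 mm, loose. Origin: centre of its underside.
- mouse: Bystander, to be left alone: black computer mouse, 105 by 58 by 32 mm, loose. Origin: centre of its underside.
There are look-alikes about, which are no part of the job. What is shaped like the part that bears choke_mid but green or turquoise is not meant.

How it is judged:
At the end, for the whole second after the job is handed in: Each part is in its own bay (centre within 31 mm of the bay centre along the tray, 46 mm across: any part standing inside the bay meets this), upright within 0.15 rad, on the bay floor (no more than 5 mm above it), and at rest (under 0.02 m/s) (x of transformer_mid in the frame of tray_three between -0.104 and -0.042 m and y of transformer_mid in the frame of tray_three between -0.046 and 0.046 m and z of transformer_mid in the frame of tray_three between 0.018 and 0.028 m and angle between each of transformer_mid, heatsink_mid, cap_large_mid, cap_small_mid, choke_mid's own z axis and vertical below 0.15 rad and linear speed of each of transformer, heatsink, cap_large, cap_small, choke below 0.02 m/s and x of heatsink_mid in the frame of tray_three between -0.031 and 0.031 m and y of heatsink_mid in the frame of tray_three between -0.046 and 0.046 m and z of heatsink_mid in the frame of tray_three between 0.017 and 0.027 m and x of cap_large_mid in the frame of tray_three between 0.042 and 0.104 m and y of cap_large_mid in the frame of tray_three between -0.046 and 0.046 m and z of cap_large_mid in the frame of tray_three between 0.02 and 0.03 m and x of cap_small_mid in the frame of tray_two between -0.0675 and -0.0055 m and y of cap_small_mid in the frame of tray_two between -0.046 and 0.046 m and z of cap_small_mid in the frame of tray_two between 0.015 and 0.025 m and x of choke_mid in the frame of tray_two between 0.0055 and 0.0675 m and y of choke_mid in the frame of tray_two between -0.046 and 0.046 m and z of choke_mid in the frame of tray_two between 0.01 and 0.02 m); the robot touches nothing.
It fails at once if a part is dropped (falls freely more than about 4 cm) or thrown ((contact force between the fingers and transformer below 0.05 N and linear speed of transformer above 0.9 m/s) or (contact force between the fingers and heatsink below 0.05 N and linear speed of heatsink above 0.9 m/s) or (contact force between the fingers and cap_large below 0.05 N and linear speed of cap_large above 0.9 m/s) or (contact force between the fingers and cap_small below 0.05 N and linear speed of cap_small above 0.9 m/s) or (contact force between the fingers and choke below 0.05 N and linear speed of choke above 0.9 m/s)).
It fails at once if the breadboard, tester or mouse is moved more than 30 mm (distance of any of breadboard, tester, mouse from where it was at the start of the episode above 0.03 m).
It also fails if it takes over 136 s, if anything falls off the work surface, if the arm or the gripper's body presses on something with over 40 N, if the wrist force passes 120 N, or if a joint passes its speed limit or range.

## Working session

There is one attempt and no reset: what is moved stays moved. The work goes in short steps, Python scripts to look and compute and a tool call to move; the robot and the scene stay as the last step left them, time stands still between calls to the robot, and variables do not carry over. Pictures are saved under pics/ and viewed, about 12 in all and at most 16, crops included, and the job is handed in when it is done.

Besides the shell and the picture viewer there is one more tool, called after "Call:" by a JSON object that holds its "name" and its "arguments". apply_moves: Moves the arm, as the interface text tells. Its arguments: {"type":"object","properties":{"series":{"type":"array","items":{"type":"object","properties":{"x":{"type":"number"},"y":{"type":"number"},"z":{"type":"number"},"wx":{"type":"number"},"wy":{"type":"number"},"wz":{"type":"number"},"fingers":{"type":"number"}}}},"force":{"type":"number"}},"required":["series"]}

```bash
mkdir -p pics; ls; python3 - <<'E'
from plant import *
import cv2,numpy as np
s=get_state();print(s)
for n in("scene","side"):
    p,d=snapshot(n);cv2.imwrite(f"pics/{n}0.png",p[:,:,::-1]);np.savez(f"pics/{n}0.npz",p=p,d=d)
    m=camera_model(n);print(n,m)
E
```

```text
pics
{'clock': 0.0, 'q': array([ 1.30178464,  0.68999455, -0.1944925 ,  1.56633267,  0.15735362,
        0.9025332 , -0.21508836]), 'qd': array([-0.00039489,  0.00056697, -0.00078537, -0.00102378,  0.00025261,
        0.00022673, -0.0012382 ]), 'joint_torque': array([ 2.86514869e-04, -5.27562940e+01, -1.26651976e+00, -1.53428257e+01,
       -5.25463989e-02,  6.62820734e-03,  1.73357143e-04]), 'tool_pos': array([ 0.18611435, -0.5959782 ,  0.23790595]), 'eef_rot': array([ 8.05701641e-01, -5.92320850e-01, -8.07641490e-04, -4.73190902e-04]), 'contact_force': array([-0.37749294,  0.39121925,  0.74573598]), 'moment': array([-0.01102442, -0.00742404,  0.0111129 ]), 'opening': 0.9983363589400119}
scene {'camera_matrix': array([[576.38602421,   0.        , 308.01885588],
       [  0.        , 576.38602421, 243.21049572],
       [  0.        ,   0.        ,   1.        ]]), 'world_from_camera': array([[-0.53903238, -0.67545318,  0.50319687,  1.13140593],
       [ 0.84228286, -0.43090591,  0.32385132,  0.35240646],
       [-0.0019159 ,  0.59840045,  0.80119488,  0.87427569],
       [ 0.        ,  0.        ,  0.        ,  1.        ]])}
side {'camera_matrix': array([[536.87942887,   0.        , 312.11833567],
       [  0.        , 536.87942887, 235.15529596],
       [  0.        ,   0.        ,   1.        ]]), 'world_from_camera': array([[ 9.01901025e-01,  2.99856232e-01, -3.10903172e-01,
         3.05730624e-01],
       [-4.31942186e-01,  6.24935566e-01, -6.50293385e-01,
        -6.37489953e-01],
       [-7.00073902e-04,  7.20792466e-01,  6.93150584e-01,
         7.38421125e-01],
       [ 0.00000000e+00,  0.00000000e+00,  0.00000000e+00,
         1.00000000e+00]])}
```

View pics/scene0.png

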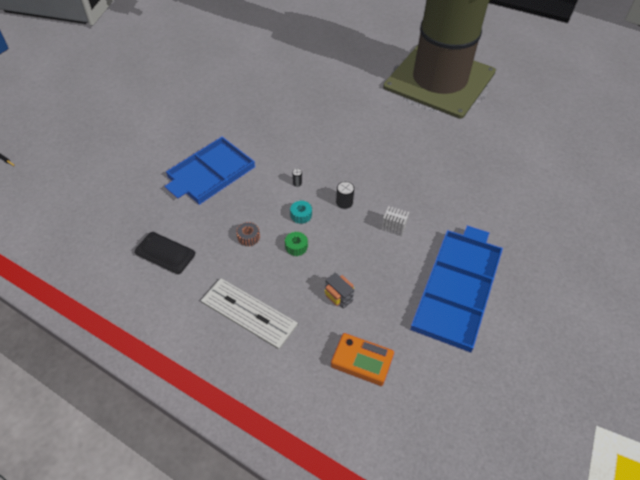

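View pics/side0.png

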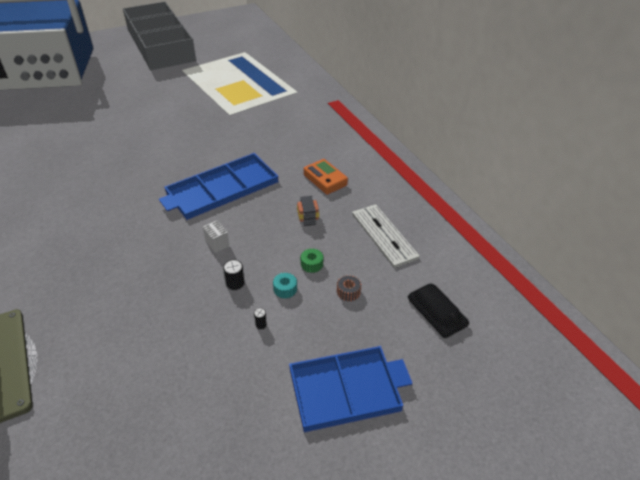

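The scene view shows tray_two at (210,170) with its tab at (178,188), and tray_three at (457,290) with its tab at (476,235). The transformer is at (340,290), the heatsink at (396,218), the large cap at (345,195) and the small cap at (297,177).

For the choke, the candidates in the scene view are the brown/copper ring at (248,233), the green ring at (296,243) and the turquoise ring at (301,211). The description picks the brown one, which is at (348,288) in the side view.

Next I measure with depth from both views.

```bash
cat > h.py <<'E'
import numpy as np, cv2
from plant import *
def cloud(name,p,d,M=None):
    M=M or camera_model(name);K=M["camera_matrix"];T=M["world_from_camera"]
    v,u=np.mgrid[:480,:640];x=(u-K[0,2])/K[0,0]*d;y=(v-K[1,2])/K[1,1]*d
    P=np.stack([x,-y,-d,np.ones_like(d)],-1)@T.T
    P=P[...,:3];P[d<=0]=np.nan;return P
def ray(name,u,v,z,M=None):
    M=M or camera_model(name);K=M["camera_matrix"];T=M["world_from_camera"]
    r=T[:3,:3]@[(u-K[0,2])/K[0,0],-(v-K[1,2])/K[1,1],-1.];o=T[:3,3]
    return o+r*(z-o[2])/r[2]
E
python3 - <<'E'
from h import *
seeds={"transformer":((340,290),(308,210),.04),"heatsink":((396,218),(216,236),.038),"capL":((345,195),(234,275),.044),"capS":((297,177),(260,318),.034),"choke":((248,233),(348,288),.024),"tester":((362,358),(326,176),.026),"mouse":((165,252),(438,310),.03)}
C={n:(lambda f:(f["p"],cloud(n,f["p"],f["d"].astype(float))))(np.load(f"pics/{n}0.npz")) for n in("scene","side")}
for n in C: 
    P=C[n][1];m=(P[...,0]>.2)&(P[...,0]<.8)&(abs(P[...,1])<.5);z=P[m][:,2];print(n,"table z",np.median(z),np.std(z[abs(z)<.008]))
for o,(a,b,h) in seeds.items():
    for n,s in zip(C,(a,b)):
        P=C[n][1];g=ray(n,*s,h/2)
        m=(np.hypot(P[...,0]-g[0],P[...,1]-g[1])<(.04 if o not in("tester","mouse") else .07))&(P[...,2]>.008)&(P[...,2]<.07)
        k,l=cv2.connectedComponents(m.astype(np.uint8));c=l[s[1]-3:s[1]+4,s[0]-3:s[0]+4];c=c[c>0]
        m=l==np.bincount(c).argmax();Q=P[m];t=Q[Q[:,2]>Q[:,2].max()-.010 if 0 else Q[:,2]>h-.007]
        r=cv2.minAreaRect((t[:,:2]*1000).astype(np.float32))
        print(o,n,len(Q),"zmax %.3f"%np.percentile(Q[:,2],97),"rect",np.round(r[0],1),np.round(r[1],1),round(r[2],1),"mean",np.round(t.mean(0)*1000,1))
for n in C:
    p,P=C[n];hsv=cv2.cvtColor(p,cv2.COLOR_RGB2HSV);m=cv2.inRange(hsv,(108,130,60),(122,255,255))
    k,l,st,ce=cv2.connectedComponentsWithStats(m)
    for i in range(1,k):
        if st[i,4]>1500:
            Q=P[l==i];Q=Q[~np.isnan(Q).any(1)];
            top=Q[Q[:,2]>.013];flo=Q[Q[:,2]<.007]
            for nm,t in(("top",top),("all",Q)):
                r=cv2.minAreaRect((t[:,:2]*1000).astype(np.float32));print(n,ce[i],nm,np.round(r[0],1),np.round(r[1],1),round(r[2],1),len(t),"mean",np.round(t.mean(0)*1000,1))
E
```

```text
scene table z 0.0003273368553417533 0.0019154219129413693
side table z -0.0008382162107052893 0.0018036759756543488
transformer scene 727 zmax 0.042 rect [652.8 108.4] [49.5 41.4] 75.4 mean [654.6 109.6  38.6]
transformer side 480 zmax 0.040 rect [651.3 104.8] [50.4 38.8] 72.8 mean [650.1 103.2  37.5]
heatsink scene 407 zmax 0.040 rect [460.6 118.6] [34.8 40.4] 10.6 mean [462.5 118.9  36.7]
heatsink side 486 zmax 0.038 rect [460.2 115.2] [32.9 43.1] 9.9 mean [459.8 114.   35.4]
capL scene 392 zmax 0.047 rect [459.    6.4] [37.  33.1] 30.5 mean [460.3   7.5  43.9]
capL side 479 zmax 0.045 rect [456.5   1.4] [35.  33.9] 12.9 mean [456.2   0.5  42.7]
capS scene 143 zmax 0.037 rect [ 466.5 -101.6] [19.2 19.2] 75.9 mean [ 467.4 -100.1   33.2]
capS side 196 zmax 0.035 rect [ 463.9 -105.6] [19.3 18.9] 52.4 mean [ 463.8 -106.9   32.7]
choke scene 415 zmax 0.027 rect [ 633.4 -102.5] [41.9 41.3] 89.4 mean [ 634.3 -101.2   23.1]
choke side 460 zmax 0.025 rect [ 631.5 -105.7] [42.5 43.2] 33.5 mean [ 630.8 -107.6   22.1]
tester scene 2095 zmax 0.028 rect [740.8 204.9] [61.4 90.1] 10.3 mean [742.4
[... 607 characters left out ...]
.71804924 288.54790654] all [513.3 276.2] [254.5 106. ] 8.8 6351 mean [525.4 278.9   6.4]
side [34.19471947 15.07150715] top [ 259.8 1006.4] [233.5 175.3] 87.1 1809 mean [ 258.1 1001.5  162.7]
side [34.19471947 15.07150715] all [ 259.8 1006.4] [233.5 175.3] 87.1 1809 mean [ 258.1 1001.5  162.7]
side [218.25239107 185.87274176] top [512.4 273.2] [246.8 112.1] 9.0 753 mean [491.6 266.5  15.9]
side [218.25239107 185.87274176] all [512.6 274.6] [247.4 113.1] 8.5 3748 mean [518.5 278.6   5.8]
side [347.4170069  387.31029143] top [ 546.  -275.7] [108.1 174.6] 77.3 1434 mean [ 556.3 -282.    16.6]
side [347.4170069  387.31029143] all [ 546. -276.] [108.5 174.6] 77.2 7074 mean [ 539.2 -273.6    5.7]
```

Sizes and heights match the given ones, and the two views agree to about 3-4 mm. Next is a move helper and the bystander/ring positions.

```bash
cat >> h.py <<'E'
from scipy.spatial.transform import Rotation as R
import sys,math
def go(x,y,z,yaw,f,smax=.05):
    """print rows (mm world) to reach TCP pose, tool down, jaw axis yaw deg (mod 180)"""
    s=get_state();p=s["tool_pos"];r0=R.from_quat(s["eef_rot"])
    c=r0.as_matrix()[:,0];cur=math.degrees(math.atan2(c[1],c[0]))
    dy=(yaw-cur+90)%180-90;t=math.radians(cur+dy)
    tg=R.from_matrix(np.array([[math.cos(t),math.sin(t),0],[math.sin(t),-math.cos(t),0],[0,0,-1.]]).T@np.eye(3)) if 0 else R.from_matrix(np.column_stack([[math.cos(t),math.sin(t),0],[math.sin(t),-math.cos(t),0],[0,0,-1.]]))
    rv=(r0.inv()*tg).as_rotvec();d=np.array([x,y,z])-p
    n=max(1,math.ceil(np.linalg.norm(d)/smax),math.ceil(np.linalg.norm(rv)/.17))
    print("t %.1f pos"%s["clock"],np.round(p*1000,1),"yaw %.1f"%cur,"turn %.1f"%dy,"open %.3f"%s["opening"],"F",np.round(s["contact_force"],1),"q7 %.2f"%s["q"][6],"rows",n)
    for i in range(n):
        ri=r0*R.from_rotvec(rv*i/n);a=np.round(ri.inv().apply(d/n)/.8,4);w=np.round(rv/n/math.pi,4)
        print('{"x":%g,"y":%g,"z":%g,"wx":%g,"wy":%g,"wz":%g,"fingers":%g},'%(*a,*w,f),end="")
    print()
E
python3 - <<'E'
from h import *
for o,a,b,z in(("green",(296,243),(312,259),.024),("turq",(301,211),(285,284),.024),("bb",(249,312),(385,235),.01)):print(o,ray("scene",*a,z),ray("side",*b,z))
go(.465,-.104,.16,77,.2)
E
```

```text
green [ 0.6088816  -0.01020712  0.024     ] [ 0.59871199 -0.02408034  0.024     ]
turq [ 0.53957089 -0.04429391  0.024     ] [ 0.52990565 -0.05813589  0.024     ]
bb [ 0.76744373 -0.00291666  0.01      ] [ 0.76128312 -0.01543506  0.01      ]
t 0.1 pos [ 186.2 -596.   238. ] yaw -72.6 turn -30.4 open 1.001 F [ 0.1  0.5 -0.2] q7 -0.22 rows 12
{"x":-0.0402,"y":-0.043,"z":0.0082,"wx":0,"wy":0,"wz":0.0141,"fingers":0.2},{"x":-0.0421,"y":-0.0412,"z":0.0082,"wx":0,"wy":0,"wz":0.0141,"fingers":0.2},{"x":-0.0439,"y":-0.0393,"z":0.0082,"wx":0,"wy":0,"wz":0.0141,"fingers":0.2},{"x":-0.0456,"y":-0.0373,"z":0.0082,"wx":0,"wy":0,"wz":0.0141,"fingers":0.2},{"x":-0.0472,"y":-0.0353,"z":0.0082,"wx":0,"wy":0,"wz":0.0141,"fingers":0.2},{"x":-0.0487,"y":-0.0332,"z":0.0082,"wx":0,"wy":0,"wz":0.0141,"fingers":0.2},{"x":-0.0501,"y":-0.031,"z":0.0082,"wx":0,"wy":0,"wz":0.0141,"fingers":0.2},{"x":-0.0514,"y":-0.0287,"z":0.0082,"wx":0,"wy":0,"wz":0.0141,"fingers":0.2},{"x":-0.0526,"y":-0.0264,"z":0.0082,"wx":0,"wy":0,"wz":0.0141,"fingers":0.2},{"x":-0.0538,"y":-0.0241,"z":0.0081,"wx":0,"wy":0,"wz":0.0141,"fingers":0.2},{"x":-0.0548,"y":-0.0217,"z":0.0081,"wx":0,"wy":0,"wz":0.0141,"fingers":0.2},{"x":-0.0557,"y":-0.0192,"z":0.0081,"wx":0,"wy":0,"wz":0.0141,"fingers":0.2},
```

Call:
{"name": "apply_moves", "arguments": {"series": [{"x": -0.04, "y": -0.043, "z": 0.008, "wz": 0.014, "fingers": 0.2}, {"x": -0.042, "y": -0.041, "z": 0.008, "wz": 0.014, "fingers": 0.2}, {"x": -0.044, "y": -0.039, "z": 0.008, "wz": 0.014, "fingers": 0.2}, {"x": -0.0455, "y": -0.0375, "z": 0.008, "wz": 0.014, "fingers": 0.2}, {"x": -0.047, "y": -0.035, "z": 0.008, "wz": 0.014, "fingers": 0.2}, {"x": -0.0485, "y": -0.033, "z": 0.008, "wz": 0.014, "fingers": 0.2}, {"x": -0.05, "y": -0.031, "z": 0.008, "wz": 0.014, "fingers": 0.2}, {"x": -0.0515, "y": -0.0285, "z": 0.008, "wz": 0.014, "fingers": 0.2}], "force": 15}}

```text
schema error: expected keys x, y, z, wx, wy, wz, fingers
```

```bash
cat >> h.py <<'E'
def go(x,y,z,yaw,f=None,smax=.055):
    s=get_state();p=s["tool_pos"];r0=R.from_quat(s["eef_rot"])
    c=r0.as_matrix()[:,0];cur=math.degrees(math.atan2(c[1],c[0]))
    dy=(yaw-cur+90)%180-90;t=math.radians(cur+dy)
    tg=R.from_matrix(np.column_stack([[math.cos(t),math.sin(t),0],[math.sin(t),-math.cos(t),0],[0,0,-1.]]))
    rv=(r0.inv()*tg).as_rotvec();d=np.array([x,y,z])-p
    n=max(1,math.ceil(np.linalg.norm(d)/smax));m=math.ceil(np.linalg.norm(rv)/.17)
    print("t %.1f pos"%s["clock"],np.round(p*1000,1),"yaw %.1f"%cur,"open %.3f"%s["opening"],"F",np.round(s["contact_force"],1),"q7 %.2f"%s["q"][6])
    print(" turn",m,"x",np.round(rv/max(m,1)/math.pi,4)," then shift",n,"x",np.round(tg.inv().apply(d/n)/.8,4)," (shift without turn:",np.round(r0.inv().apply(d/n)/.8,4),")")
E
python3 - <<'E'
from h import *
go(.465,-.104,.16,77,.2)
E
```

```text
t 0.1 pos [ 186.2 -596.   238. ] yaw -72.6 open 1.001 F [ 0.1  0.5 -0.2] q7 -0.22
 turn 4 x [0.     0.0001 0.0422]  then shift 11 x [-0.0616 -0.0183  0.0089]  (shift without turn: [-0.0439 -0.0469  0.0089] )
```

Call:
{"name": "apply_moves", "arguments": {"series": [{"x": 0, "y": 0, "z": 0, "wx": 0, "wy": 0, "wz": 0.0422, "fingers": 0.2}, {"x": 0, "y": 0, "z": 0, "wx": 0, "wy": 0, "wz": 0.0422, "fingers": 0.2}, {"x": 0, "y": 0, "z": 0, "wx": 0, "wy": 0, "wz": 0.0422, "fingers": 0.2}, {"x": 0, "y": 0, "z": 0, "wx": 0, "wy": 0, "wz": 0.0422, "fingers": 0.2}, {"x": -0.0616, "y": -0.0183, "z": 0, "wx": 0, "wy": 0, "wz": 0, "fingers": 0.2}, {"x": -0.0616, "y": -0.0183, "z": 0, "wx": 0, "wy": 0, "wz": 0, "fingers": 0.2}, {"x": -0.0616, "y": -0.0183, "z": 0, "wx": 0, "wy": 0, "wz": 0, "fingers": 0.2}, {"x": -0.0616, "y": -0.0183, "z": 0, "wx": 0, "wy": 0, "wz": 0, "fingers": 0.2}], "force": 15}}

```text
clock: 1.1
tool_pos: [0.2899, -0.4161, 0.2347]
eef_rot: [-0.612, 0.791, 0.003, 0.0]
contact_force: [0.4, -0.4, -0.3]
opening: 0.598
```

```bash
python3 - <<'E'
from h import *
go(.465,-.104,.16,77,.2)
E
```

```text
t 1.1 pos [ 289.9 -416.1  234.7] yaw -104.6 open 0.598 F [ 0.4 -0.4 -0.3] q7 -0.97
 turn 1 x [ 0.0016  0.0013 -0.0086]  then shift 7 x [-0.0613 -0.0179  0.0133]  (shift without turn: [-0.0617 -0.0163  0.0135] )
```

Call:
{"name": "apply_moves", "arguments": {"series": [{"x": -0.0615, "y": -0.017, "z": 0.0134, "wx": 0.001, "wy": 0.001, "wz": -0.0086, "fingers": 0.2}, {"x": -0.0615, "y": -0.018, "z": 0.0134, "wx": 0, "wy": 0, "wz": 0, "fingers": 0.2}, {"x": -0.0615, "y": -0.018, "z": 0.0134, "wx": 0, "wy": 0, "wz": 0, "fingers": 0.2}, {"x": -0.0615, "y": -0.018, "z": 0.0134, "wx": 0, "wy": 0, "wz": 0, "fingers": 0.2}, {"x": -0.0615, "y": -0.018, "z": 0.0134, "wx": 0, "wy": 0, "wz": 0, "fingers": 0.2}, {"x": -0.0615, "y": -0.018, "z": 0.0134, "wx": 0, "wy": 0, "wz": 0, "fingers": 0.2}, {"x": -0.0615, "y": -0.018, "z": 0.0134, "wx": 0, "wy": 0, "wz": 0, "fingers": 0.2}, {"x": 0, "y": 0, "z": 0, "wx": 0, "wy": 0, "wz": 0, "fingers": 0.2}]}}

```text
clock: 2.1
tool_pos: [0.473, -0.088, 0.1567]
eef_rot: [-0.626, 0.78, 0.001, 0.001]
contact_force: [-0.4, -0.2, 0.7]
opening: 0.599
```

```bash
python3 - <<'E'
from h import *
go(.465,-.104,.16,77)
p,d=snapshot("wrist");cv2.imwrite("pics/w1.png",p[:,:,::-1])
M=camera_model("wrist");P=cloud("wrist",p,d.astype(float),M);np.savez("pics/w1",P=P,p=p)
print(np.round(M["world_from_camera"],3),M["camera_matrix"][0])
m=(P[...,2]>.025)&(P[...,2]<.045)&(np.hypot(P[...,0]-.465,P[...,1]+.104)<.03)
t=P[m];print(len(t), cv2.minAreaRect((t[:,:2]*1000).astype(np.float32)),np.percentile(t[:,2],95))
E
```

```text
t 2.1 pos [473.  -88.  156.7] yaw -102.5 open 0.599 F [-0.4 -0.2  0.7] q7 -1.61
 turn 1 x [0.     0.0009 0.0029]  then shift 1 x [ 0.0217  0.0053 -0.0041]  (shift without turn: [ 0.0216  0.0055 -0.0041] )
[[-0.22   0.93   0.293  0.548]
 [-0.975 -0.21  -0.067 -0.107]
 [-0.001 -0.301  0.954  0.303]
 [ 0.     0.     0.     1.   ]] [332.03009816   0.         316.54492051]
461 ((464.67156982421875, -104.96806335449219), (18.760183334350586, 18.804855346679688), 76.90038299560547) 0.03652800081058932
```

View pics/w1.png

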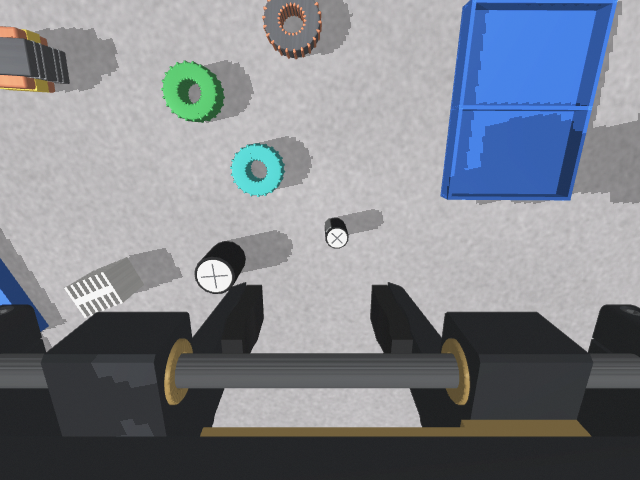

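The wrist view confirms the brown, copper-wound choke at (293,22). The green ring at (193,91) and the turquoise one at (257,169) are the look-alikes. The small cap is at (337,235), measured at (464.7, -105.0).

```bash
python3 - <<'E'
from h import *
f=np.load("pics/w1.npz");P=f["P"];p=f["p"]
for o,x,y,h in(("capL",.458,.004,.044),("heatsink",.46,.117,.038),("choke",.632,-.104,.024)):
    m=(P[...,2]>h-.007)&(P[...,2]<h+.007)&(np.hypot(P[...,0]-x,P[...,1]-y)<.035);t=P[m];r=cv2.minAreaRect((t[:,:2]*1000).astype(np.float32));print(o,len(t),np.round(r[0],1),np.round(r[1],1),r[2])
hsv=cv2.cvtColor(p,cv2.COLOR_RGB2HSV);m=cv2.inRange(hsv,(105,130,60),(122,255,255))>0
t=P[m&(P[...,1]<-.15)&(P[...,2]<.03)];r=cv2.minAreaRect((t[:,:2]*1000).astype(np.float32));print("tray2 (no tab)",r,t[:,2].max())
go(.465,-.105,.05,77)
E
```

```text
capL 1335 [457.2   2.3] [34.7 34.6] 39.96741485595703
heatsink 1711 [460.3 115. ] [32.2 42.3] 9.455267906188965
choke 2223 [ 626.4 -105.7] [43.3 33.8] 76.95606231689453
tray2 (no tab) ((532.2565307617188, -273.92974853515625), (108.01058959960938, 148.78143310546875), 77.02388763427734) 0.02139018436815926
t 2.1 pos [471.8 -90.7 157. ] yaw -102.7 open 0.606 F [-0.2 -0.1 -0.5] q7 -1.61
 turn 1 x [0.0002 0.0003 0.0016]  then shift 2 x [0.0096 0.0021 0.0669]  (shift without turn: [0.0097 0.0021 0.0669] )
```

Call:
{"name": "apply_moves", "arguments": {"series": [{"x": 0.0216, "y": 0.0055, "z": 0, "wx": 0, "wy": 0.0009, "wz": 0.0029, "fingers": 0.0}, {"x": 0, "y": 0, "z": 0.04, "wx": 0, "wy": 0, "wz": 0, "fingers": 0.0}, {"x": 0, "y": 0, "z": 0.04, "wx": 0, "wy": 0, "wz": 0, "fingers": 0.0}, {"x": 0, "y": 0, "z": 0.03, "wx": 0, "wy": 0, "wz": 0, "fingers": 0.0}, {"x": 0, "y": 0, "z": 0, "wx": 0, "wy": 0, "wz": 0, "fingers": 0.0}]}}

```text
clock: 2.78
tool_pos: [0.4578, -0.1216, 0.069]
eef_rot: [-0.613, 0.79, -0.003, -0.003]
contact_force: [0.2, 0.5, 0.3]
opening: 0.499
```

```bash
python3 - <<'E'
from h import *
go(.4647,-.105,.006,77)
E
```

```text
t 2.8 pos [ 457.8 -121.6   69. ] yaw -104.4 open 0.499 F [0.2 0.5 0.3] q7 -1.58
 turn 1 x [-0.0002 -0.003  -0.0076]  then shift 2 x [-0.0111 -0.0019  0.0394]  (shift without turn: [-0.0115 -0.0016  0.0393] )
```

Call:
{"name": "apply_moves", "arguments": {"series": [{"x": -0.0113, "y": -0.0017, "z": 0, "wx": 0, "wy": -0.003, "wz": -0.0076, "fingers": 0.0}]}}

```text
clock: 2.9
tool_pos: [0.4607, -0.1152, 0.0697]
eef_rot: [-0.621, 0.783, -0.001, -0.0]
contact_force: [-0.7, -0.2, -0.4]
opening: 0.502
```

Call:
{"name": "apply_moves", "arguments": {"series": [{"x": 0, "y": 0, "z": 0, "wx": 0, "wy": 0, "wz": 0, "fingers": 0.0}]}}

```text
clock: 3.02
tool_pos: [0.4613, -0.1152, 0.0707]
eef_rot: [-0.622, 0.783, -0.001, 0.001]
contact_force: [0.3, -0.0, 0.4]
opening: 0.502
```

Call:
{"name": "apply_moves", "arguments": {"series": [{"x": 0, "y": 0, "z": 0, "wx": 0, "wy": 0, "wz": 0, "fingers": 0.0}]}}

```text
clock: 3.15
tool_pos: [0.4617, -0.1155, 0.0715]
eef_rot: [-0.621, 0.783, -0.002, 0.001]
contact_force: [-1.6, 0.2, 0.7]
opening: 0.5
```

```bash
python3 - <<'E'
from h import *
go(.4647,-.105,.006,77)
E
```

```text
t 3.1 pos [ 461.7 -115.5   71.5] yaw -103.2 open 0.500 F [-1.6  0.2  0.7] q7 -1.58
 turn 1 x [-0.0012 -0.0001 -0.0009]  then shift 2 x [-0.0068 -0.0003  0.0409]  (shift without turn: [-0.0068 -0.0002  0.0409] )
```

Call:
{"name": "apply_moves", "arguments": {"series": [{"x": -0.0136, "y": 0, "z": 0.0, "wx": 0, "wy": 0, "wz": 0, "fingers": 0.0}, {"x": 0, "y": 0, "z": 0, "wx": 0, "wy": 0, "wz": 0, "fingers": 0.0}, {"x": 0, "y": 0, "z": 0.015, "wx": 0, "wy": 0, "wz": 0, "fingers": 0.0}, {"x": 0, "y": 0, "z": 0.015, "wx": 0, "wy": 0, "wz": 0, "fingers": 0.0}, {"x": 0, "y": 0, "z": 0, "wx": 0, "wy": 0, "wz": 0, "fingers": 0.0}]}}

```text
clock: 3.78
tool_pos: [0.465, -0.1035, 0.0462]
eef_rot: [-0.622, 0.783, -0.002, 0.001]
contact_force: [0.4, 0.6, 0.5]
opening: 0.497
```

```bash
python3 - <<'E'
from h import *
go(.4647,-.105,.006,77)
E
```

```text
t 3.8 pos [ 465.  -103.5   46.2] yaw -103.1 open 0.497 F [0.4 0.6 0.5] q7 -1.59
 turn 1 x [-0.0015 -0.     -0.0004]  then shift 1 x [ 0.0019 -0.0001  0.0502]  (shift without turn: [0.0019 0.0001 0.0502] )
```

Call:
{"name": "apply_moves", "arguments": {"series": [{"x": 0.002, "y": 0, "z": 0.017, "wx": 0, "wy": 0, "wz": 0, "fingers": 0.0}, {"x": 0, "y": 0, "z": 0.017, "wx": 0, "wy": 0, "wz": 0, "fingers": 0.0}, {"x": 0, "y": 0, "z": 0.013, "wx": 0, "wy": 0, "wz": 0, "fingers": 0.0}, {"x": 0, "y": 0, "z": 0, "wx": 0, "wy": 0, "wz": 0, "fingers": 0.0}, {"x": 0, "y": 0, "z": 0, "wx": 0, "wy": 0, "wz": 0, "fingers": -0.9}, {"x": 0, "y": 0, "z": 0, "wx": 0, "wy": 0, "wz": 0, "fingers": -0.9}, {"x": 0, "y": 0, "z": 0, "wx": 0, "wy": 0, "wz": 0, "fingers": -0.9}, {"x": 0, "y": 0, "z": 0, "wx": 0, "wy": 0, "wz": 0, "fingers": -0.9}], "force": 12}}

```text
clock: 4.78
tool_pos: [0.4646, -0.1056, 0.006]
eef_rot: [-0.622, 0.783, -0.002, 0.001]
contact_force: [0.0, -0.1, -0.6]
opening: 0.21
```

```bash
python3 - <<'E'
from h import *
c=np.array([533,-273.5]);a=np.radians(167)
for k in(-36.5,36.5):print("tray2",k,c+k*np.array([np.cos(a),np.sin(a)]))
c=np.array([526,277.]);a=np.radians(8.8)
for k in(-73,0,73):print("tray3",k,c+k*np.array([np.cos(a),np.sin(a)]))
go(.5686,-.2817,.12,77)
E
```

```text
tray2 -36.5 [ 568.56450736 -281.71071348]
tray2 36.5 [ 497.43549264 -265.28928652]
tray3 -73 [453.85932815 265.83203395]
tray3 0 [526. 277.]
tray3 73 [598.14067185 288.16796605]
t 4.8 pos [ 464.6 -105.6    6. ] yaw -103.1 open 0.210 F [ 0.  -0.1 -0.6] q7 -1.50
 turn 1 x [-0.0013 -0.0001 -0.0006]  then shift 5 x [ 0.0371 -0.0352 -0.0285]  (shift without turn: [ 0.037  -0.0354 -0.0284] )
```

Call:
{"name": "apply_moves", "arguments": {"series": [{"x": 0, "y": 0, "z": -0.03, "wx": 0, "wy": 0, "wz": 0, "fingers": -0.9}, {"x": 0, "y": 0, "z": -0.05, "wx": 0, "wy": 0, "wz": 0, "fingers": -0.9}, {"x": 0.037, "y": -0.0352, "z": -0.03, "wx": 0, "wy": 0, "wz": 0, "fingers": -0.9}, {"x": 0.037, "y": -0.0352, "z": 0, "wx": 0, "wy": 0, "wz": 0, "fingers": -0.9}, {"x": 0.037, "y": -0.0352, "z": 0, "wx": 0, "wy": 0, "wz": 0, "fingers": -0.9}, {"x": 0.037, "y": -0.0352, "z": 0, "wx": 0, "wy": 0, "wz": 0, "fingers": -0.9}, {"x": 0.025, "y": -0.024, "z": 0, "wx": 0, "wy": 0, "wz": 0, "fingers": -0.9}, {"x": 0, "y": 0, "z": 0, "wx": 0, "wy": 0, "wz": 0, "fingers": -0.9}]}}

```text
clock: 5.78
tool_pos: [0.5649, -0.2739, 0.0985]
eef_rot: [-0.623, 0.782, -0.003, 0.003]
contact_force: [-0.5, 0.9, -0.3]
opening: 0.209
```

```bash
python3 - <<'E'
from h import *
go(.5686,-.2817,.01,77)
E
```

```text
t 5.8 pos [ 564.9 -273.9   98.5] yaw -102.9 open 0.209 F [-0.5  0.9 -0.3] q7 -1.34
 turn 1 x [-0.0028  0.0001  0.0005]  then shift 2 x [ 0.0043 -0.0033  0.0553]  (shift without turn: [ 0.0043 -0.0028  0.0553] )
```

Call:
{"name": "apply_moves", "arguments": {"series": [{"x": 0.009, "y": -0.0065, "z": 0.02, "wx": -0.0028, "wy": 0, "wz": 0, "fingers": -0.9}, {"x": 0, "y": 0, "z": 0.03, "wx": 0, "wy": 0, "wz": 0, "fingers": -0.9}, {"x": 0, "y": 0, "z": 0.03, "wx": 0, "wy": 0, "wz": 0, "fingers": -0.9}, {"x": 0, "y": 0, "z": 0.01, "wx": 0, "wy": 0, "wz": 0, "fingers": -0.9}, {"x": 0, "y": 0, "z": 0, "wx": 0, "wy": 0, "wz": 0, "fingers": -0.9}]}}

```text
clock: 6.4
tool_pos: [0.566, -0.2762, 0.021]
eef_rot: [-0.625, 0.781, 0.004, -0.001]
contact_force: [0.7, 0.0, 0.1]
opening: 0.212
```

```bash
python3 - <<'E'
from h import *
go(.5686,-.2817,.01,77)
E
```

```text
t 6.4 pos [ 566.  -276.2   21. ] yaw -102.6 open 0.212 F [0.7 0.  0.1] q7 -1.34
 turn 1 x [0.0025 0.0014 0.0021]  then shift 1 x [ 0.0059 -0.0047  0.0138]  (shift without turn: [ 0.006  -0.0048  0.0137] )
```

Call:
{"name": "apply_moves", "arguments": {"series": [{"x": 0.005, "y": -0.004, "z": 0.007, "wx": 0.0025, "wy": 0.001, "wz": 0.002, "fingers": -0.9}, {"x": 0, "y": 0, "z": 0.006, "wx": 0, "wy": 0, "wz": 0, "fingers": -0.9}, {"x": 0, "y": 0, "z": 0, "wx": 0, "wy": 0, "wz": 0, "fingers": -0.9}]}}

```text
clock: 6.78
tool_pos: [0.5694, -0.2813, 0.0115]
eef_rot: [-0.623, 0.782, -0.001, 0.001]
contact_force: [-0.7, -0.3, -0.4]
opening: 0.21
```

Call:
{"name": "apply_moves", "arguments": {"series": [{"x": 0, "y": 0, "z": 0.001, "wx": 0, "wy": 0, "wz": 0, "fingers": -0.9}, {"x": 0, "y": 0, "z": 0, "wx": 0, "wy": 0, "wz": 0, "fingers": -0.45}, {"x": 0, "y": 0, "z": 0, "wx": 0, "wy": 0, "wz": 0, "fingers": -0.1}, {"x": 0, "y": 0, "z": 0, "wx": 0, "wy": 0, "wz": 0, "fingers": -0.1}]}}

```text
clock: 7.28
tool_pos: [0.57, -0.2816, 0.0115]
eef_rot: [-0.623, 0.783, -0.002, 0.002]
contact_force: [0.4, 1.3, -0.0]
opening: 0.447
```

```bash
python3 - <<'E'
from h import *
go(.5686,-.2817,.01,77)
go(.632,-.1045,.12,77)
E
```

```text
t 7.3 pos [ 570.  -281.6   11.5] yaw -103.0 open 0.447 F [ 0.4  1.3 -0. ] q7 -1.34
 turn 1 x [-0.0015  0.0001  0.0001]  then shift 1 x [0.0005 0.0016 0.0019]  (shift without turn: [0.0005 0.0017 0.0019] )
t 7.3 pos [ 570.  -281.6   11.5] yaw -103.0 open 0.447 F [ 0.4  1.3 -0. ] q7 -1.34
 turn 1 x [-0.0015  0.0001  0.0001]  then shift 4 x [-0.0583 -0.0064 -0.0339]  (shift without turn: [-0.0583 -0.0066 -0.0338] )
```

Call:
{"name": "apply_moves", "arguments": {"series": [{"x": 0, "y": 0, "z": -0.04, "wx": 0, "wy": 0, "wz": 0, "fingers": -0.1}, {"x": 0, "y": 0, "z": -0.07, "wx": 0, "wy": 0, "wz": 0, "fingers": -0.1}, {"x": -0.047, "y": -0.0055, "z": -0.03, "wx": 0, "wy": 0, "wz": 0, "fingers": 0.4}, {"x": -0.055, "y": -0.006, "z": 0, "wx": 0, "wy": 0, "wz": 0, "fingers": 0.4}, {"x": -0.055, "y": -0.006, "z": 0, "wx": 0, "wy": 0, "wz": 0, "fingers": 0.4}, {"x": -0.05, "y": -0.006, "z": 0, "wx": 0, "wy": 0, "wz": 0, "fingers": 0.4}, {"x": -0.015, "y": 0, "z": 0, "wx": 0, "wy": 0, "wz": 0, "fingers": 0.4}, {"x": 0, "y": 0, "z": 0, "wx": 0, "wy": 0, "wz": 0, "fingers": 0.4}]}}

```text
clock: 8.28
tool_pos: [0.6293, -0.1112, 0.1278]
eef_rot: [-0.621, 0.784, -0.003, 0.002]
contact_force: [-0.3, -1.2, 0.2]
opening: 0.702
```

```bash
python3 - <<'E'
from h import *
go(.632,-.1045,.005,77)
p,d=snapshot("wrist");M=camera_model("wrist");P=cloud("wrist",p,d.astype(float),M)
cv2.imwrite("pics/w2.png",p[:,:,::-1])
m=(P[...,2]>.017)&(P[...,2]<.035)&(np.hypot(P[...,0]-.632,P[...,1]+.104)<.035);t=P[m];r=cv2.minAreaRect((t[:,:2]*1000).astype(np.float32));print(len(t),r)
E
```

```text
t 8.3 pos [ 629.3 -111.2  127.8] yaw -103.2 open 0.702 F [-0.3 -1.2  0.2] q7 -1.59
 turn 1 x [-0.0021 -0.0003 -0.0013]  then shift 3 x [-0.003  -0.0005  0.0512]  (shift without turn: [-0.003  -0.0001  0.0512] )
1909 ((632.9569091796875, -104.20562744140625), (43.039764404296875, 42.559898376464844), 55.241920471191406)
```

View pics/w2.png

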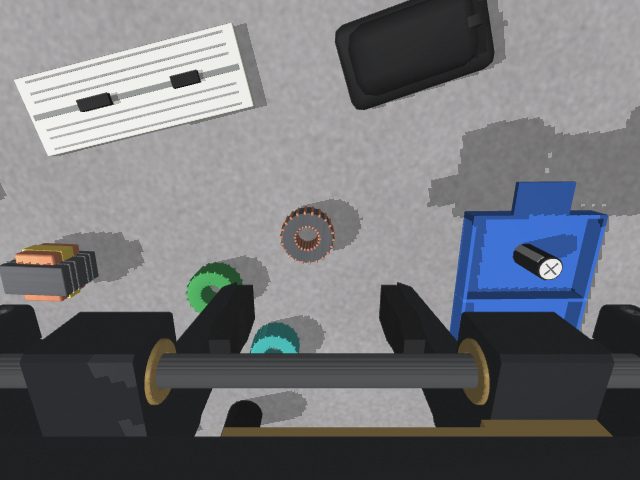

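The wrist view shows the small cap standing in the tab-end bay, with its top at (550,268). The brown choke is at (307,236), measured at (633, -104), which agrees with the earlier fix.

Call:
{"name": "apply_moves", "arguments": {"series": [{"x": -0.01, "y": 0.001, "z": 0.0, "wx": -0.002, "wy": 0, "wz": -0.001, "fingers": 0.4}, {"x": 0, "y": 0, "z": 0.04, "wx": 0, "wy": 0, "wz": 0, "fingers": 0.4}, {"x": 0, "y": 0, "z": 0.04, "wx": 0, "wy": 0, "wz": 0, "fingers": 0.4}, {"x": 0, "y": 0, "z": 0.02, "wx": 0, "wy": 0, "wz": 0, "fingers": 0.4}, {"x": 0, "y": 0, "z": 0, "wx": 0, "wy": 0, "wz": 0, "fingers": 0.4}, {"x": 0, "y": 0, "z": 0, "wx": 0, "wy": 0, "wz": 0, "fingers": 0.4}]}}

```text
clock: 9.07
tool_pos: [0.6297, -0.1132, 0.0476]
eef_rot: [-0.617, 0.787, -0.003, -0.001]
contact_force: [0.3, 0.3, 1.0]
opening: 0.701
```

```bash
python3 - <<'E'
from h import *
go(.633,-.1042,.005,77)
E
```

```text
t 9.1 pos [ 629.7 -113.2   47.6] yaw -103.8 open 0.701 F [0.3 0.3 1. ] q7 -1.59
 turn 1 x [-0.0009 -0.0019 -0.0042]  then shift 1 x [-0.0119 -0.0015  0.0533]  (shift without turn: [-0.0122 -0.0012  0.0532] )
```

Call:
{"name": "apply_moves", "arguments": {"series": [{"x": -0.014, "y": -0.001, "z": 0.0, "wx": 0, "wy": -0.001, "wz": -0.004, "fingers": 0.4}, {"x": 0, "y": 0, "z": 0, "wx": 0, "wy": 0, "wz": 0, "fingers": 0.4}]}}

```text
clock: 9.32
tool_pos: [0.6348, -0.1016, 0.0495]
eef_rot: [-0.623, 0.782, -0.003, 0.001]
contact_force: [0.4, 0.4, -0.4]
opening: 0.701
```

```bash
python3 - <<'E'
from h import *
go(.633,-.1042,.005,77)
E
```

```text
t 9.3 pos [ 634.8 -101.6   49.5] yaw -103.0 open 0.701 F [ 0.4  0.4 -0.4] q7 -1.59
 turn 1 x [-0.0019 -0.0005  0.0002]  then shift 1 x [0.0037 0.0014 0.0556]  (shift without turn: [0.0036 0.0018 0.0556] )
```

Call:
{"name": "apply_moves", "arguments": {"series": [{"x": 0.003, "y": 0.001, "z": 0.018, "wx": -0.0015, "wy": 0, "wz": 0, "fingers": 0.4}, {"x": 0, "y": 0, "z": 0.018, "wx": 0, "wy": 0, "wz": 0, "fingers": 0.4}, {"x": 0, "y": 0, "z": 0.016, "wx": 0, "wy": 0, "wz": 0, "fingers": 0.4}, {"x": 0, "y": 0, "z": 0.001, "wx": 0, "wy": 0, "wz": 0, "fingers": 0.4}, {"x": 0, "y": 0, "z": 0, "wx": 0, "wy": 0, "wz": 0, "fingers": -0.5}, {"x": 0, "y": 0, "z": 0, "wx": 0, "wy": 0, "wz": 0, "fingers": -0.5}, {"x": 0, "y": 0, "z": 0, "wx": 0, "wy": 0, "wz": 0, "fingers": -0.5}, {"x": 0, "y": 0, "z": 0, "wx": 0, "wy": 0, "wz": 0, "fingers": -0.5}], "force": 15}}

```text
clock: 10.32
tool_pos: [0.6334, -0.1042, 0.0042]
eef_rot: [-0.623, 0.782, -0.001, -0.001]
contact_force: [-0.1, -1.0, -0.7]
opening: 0.466
```

```bash
python3 - <<'E'
from h import *
go(.4974,-.2653,.12,77)
E
```

```text
t 10.3 pos [ 633.4 -104.2    4.2] yaw -103.0 open 0.466 F [-0.1 -1.  -0.7] q7 -1.58
 turn 1 x [-0.0003 -0.0007  0.0002]  then shift 5 x [ 0.0469  0.0241 -0.0289]  (shift without turn: [ 0.0469  0.0241 -0.0289] )
```

Call:
{"name": "apply_moves", "arguments": {"series": [{"x": 0, "y": 0, "z": -0.04, "wx": 0, "wy": 0, "wz": 0, "fingers": -0.5}, {"x": 0, "y": 0, "z": -0.06, "wx": 0, "wy": 0, "wz": 0, "fingers": -0.5}, {"x": 0.042, "y": 0.022, "z": -0.03, "wx": 0, "wy": 0, "wz": 0, "fingers": -0.5}, {"x": 0.055, "y": 0.028, "z": 0, "wx": 0, "wy": 0, "wz": 0, "fingers": -0.5}, {"x": 0.055, "y": 0.028, "z": 0, "wx": 0, "wy": 0, "wz": 0, "fingers": -0.5}, {"x": 0.05, "y": 0.026, "z": 0, "wx": 0, "wy": 0, "wz": 0, "fingers": -0.5}, {"x": 0.025, "y": 0.012, "z": 0, "wx": 0, "wy": 0, "wz": 0, "fingers": -0.5}, {"x": 0, "y": 0, "z": 0, "wx": 0, "wy": 0, "wz": 0, "fingers": -0.5}]}}

```text
clock: 11.32
tool_pos: [0.5003, -0.2643, 0.113]
eef_rot: [-0.623, 0.782, -0.003, 0.001]
contact_force: [0.8, -0.3, -1.5]
opening: 0.463
```

```bash
python3 - <<'E'
from h import *
go(.4974,-.2653,.0085,77)
E
```

```text
t 11.3 pos [ 500.3 -264.3  113. ] yaw -102.9 open 0.463 F [ 0.8 -0.3 -1.5] q7 -1.33
 turn 1 x [-0.0018 -0.0009  0.0008]  then shift 2 x [0.001  0.0016 0.0653]  (shift without turn: [0.0008 0.002  0.0653] )
```

Call:
{"name": "apply_moves", "arguments": {"series": [{"x": 0.002, "y": 0.003, "z": 0.02, "wx": -0.0018, "wy": 0, "wz": 0, "fingers": -0.5}, {"x": 0, "y": 0, "z": 0.03, "wx": 0, "wy": 0, "wz": 0, "fingers": -0.5}, {"x": 0, "y": 0, "z": 0.03, "wx": 0, "wy": 0, "wz": 0, "fingers": -0.5}, {"x": 0, "y": 0, "z": 0.025, "wx": 0, "wy": 0, "wz": 0, "fingers": -0.5}, {"x": 0, "y": 0, "z": 0, "wx": 0, "wy": 0, "wz": 0, "fingers": -0.5}, {"x": 0, "y": 0, "z": 0, "wx": 0, "wy": 0, "wz": 0, "fingers": -0.5}]}}

```text
clock: 12.08
tool_pos: [0.5036, -0.2562, 0.0226]
eef_rot: [-0.628, 0.778, 0.001, 0.002]
contact_force: [0.8, 0.0, -0.5]
opening: 0.467
```

```bash
python3 - <<'E'
from h import *
go(.4974,-.2653,.0085,77)
E
```

```text
t 12.1 pos [ 503.6 -256.2   22.6] yaw -102.1 open 0.467 F [ 0.8  0.  -0.5] q7 -1.32
 turn 1 x [-0.0003  0.0011  0.0049]  then shift 1 x [0.0129 0.005  0.0177]  (shift without turn: [0.0128 0.0052 0.0176] )
```

Call:
{"name": "apply_moves", "arguments": {"series": [{"x": 0.0135, "y": 0.0055, "z": 0, "wx": 0, "wy": 0.001, "wz": 0.005, "fingers": -0.5}, {"x": 0, "y": 0, "z": 0, "wx": 0, "wy": 0, "wz": 0, "fingers": -0.5}, {"x": 0, "y": 0, "z": 0.009, "wx": 0, "wy": 0, "wz": 0, "fingers": -0.5}, {"x": 0, "y": 0, "z": 0.008, "wx": 0, "wy": 0, "wz": 0, "fingers": -0.5}, {"x": 0, "y": 0, "z": 0, "wx": 0, "wy": 0, "wz": 0, "fingers": -0.5}]}}

```text
clock: 12.7
tool_pos: [0.4978, -0.2671, 0.0098]
eef_rot: [-0.622, 0.783, -0.002, 0.001]
contact_force: [-0.3, 0.1, -0.6]
opening: 0.468
```

```bash
python3 - <<'E'
from h import *
go(.4974,-.2653,.0085,77)
E
```

```text
t 12.7 pos [ 497.8 -267.1    9.8] yaw -103.1 open 0.468 F [-0.3  0.1 -0.6] q7 -1.32
 turn 1 x [-0.0014 -0.0002 -0.0005]  then shift 1 x [-0.002   0.001   0.0017]  (shift without turn: [-0.002   0.001   0.0017] )
```

Call:
{"name": "apply_moves", "arguments": {"series": [{"x": 0, "y": 0, "z": 0.002, "wx": 0, "wy": 0, "wz": 0, "fingers": -0.5}, {"x": 0, "y": 0, "z": 0, "wx": 0, "wy": 0, "wz": 0, "fingers": 0.25}, {"x": 0, "y": 0, "z": 0, "wx": 0, "wy": 0, "wz": 0, "fingers": 0.25}, {"x": 0, "y": 0, "z": 0, "wx": 0, "wy": 0, "wz": 0, "fingers": 0.25}, {"x": 0, "y": 0, "z": -0.03, "wx": 0, "wy": 0, "wz": 0, "fingers": 0.25}, {"x": 0, "y": 0, "z": -0.07, "wx": 0, "wy": 0, "wz": 0, "fingers": 0.25}, {"x": 0, "y": 0, "z": -0.05, "wx": 0, "wy": 0, "wz": 0, "fingers": 0.25}, {"x": 0, "y": 0, "z": 0, "wx": 0, "wy": 0, "wz": -0.0406, "fingers": 0.25}]}}

```text
clock: 13.7
tool_pos: [0.4978, -0.2668, 0.1319]
eef_rot: [-0.672, 0.741, -0.002, 0.001]
contact_force: [-0.1, -0.2, -1.5]
opening: 0.628
```

```bash
python3 - <<'E'
from h import *
go(.4575,.003,.12,98.8)
E
```

```text
t 13.7 pos [ 497.8 -266.8  131.9] yaw -95.6 open 0.628 F [-0.1 -0.2 -1.5] q7 -1.24
 turn 2 x [-0.0007 -0.0004 -0.04  ]  then shift 5 x [-0.0682 -0.0004  0.003 ]  (shift without turn: [-0.0662  0.0166  0.0028] )
```

Call:
{"name": "apply_moves", "arguments": {"series": [{"x": 0, "y": 0, "z": 0, "wx": 0, "wy": 0, "wz": -0.04, "fingers": 0.25}, {"x": 0, "y": 0, "z": 0, "wx": 0, "wy": 0, "wz": -0.04, "fingers": 0.25}, {"x": -0.06, "y": 0, "z": 0, "wx": 0, "wy": 0, "wz": 0, "fingers": 0.25}, {"x": -0.075, "y": 0, "z": 0, "wx": 0, "wy": 0, "wz": 0, "fingers": 0.25}, {"x": -0.075, "y": 0, "z": 0, "wx": 0, "wy": 0, "wz": 0, "fingers": 0.25}, {"x": -0.07, "y": 0, "z": 0, "wx": 0, "wy": 0, "wz": 0, "fingers": 0.25}, {"x": -0.04, "y": 0, "z": 0, "wx": 0, "wy": 0, "wz": 0, "fingers": 0.25}, {"x": 0, "y": 0, "z": 0, "wx": 0, "wy": 0, "wz": 0, "fingers": 0.25}]}}

```text
clock: 14.7
tool_pos: [0.4579, -0.009, 0.1326]
eef_rot: [0.762, -0.648, 0.006, -0.002]
contact_force: [-0.1, -0.5, 0.2]
opening: 0.627
```

Call:
{"name": "apply_moves", "arguments": {"series": [{"x": 0, "y": 0, "z": 0, "wx": 0, "wy": 0, "wz": 0, "fingers": 0.25}, {"x": 0, "y": 0, "z": 0, "wx": 0, "wy": 0, "wz": 0, "fingers": 0.25}]}}

```text
clock: 14.95
tool_pos: [0.4584, -0.0112, 0.1329]
eef_rot: [0.761, -0.649, 0.007, -0.002]
contact_force: [-0.4, 0.3, 0.2]
opening: 0.624
```

```bash
python3 - <<'E'
from h import *
go(.4572,.003,.07,98.8)
p,d=snapshot("wrist");M=camera_model("wrist");P=cloud("wrist",p,d.astype(float),M);np.savez("pics/w3",P=P,p=p)
for o,x,y,h in(("capL",.458,.004,.044),("heatsink",.46,.117,.038),("trans",.652,.106,.04)):
    m=(P[...,2]>h-.007)&(P[...,2]<h+.007)&(np.hypot(P[...,0]-x,P[...,1]-y)<.035);t=P[m];r=cv2.minAreaRect((t[:,:2]*1000).astype(np.float32));print(o,len(t),np.round(r[0],1),np.round(r[1],1),r[2])
hsv=cv2.cvtColor(p,cv2.COLOR_RGB2HSV);m=cv2.inRange(hsv,(105,130,60),(122,255,255))>0
t=P[m&(P[...,1]>.15)&(P[...,2]<.03)]
if len(t):print("tray3",cv2.minAreaRect((t[:,:2]*1000).astype(np.float32)),len(t))
cv2.imwrite("pics/w3.png",p[:,:,::-1])
E
```

```text
t 14.9 pos [458.4 -11.2 132.9] yaw -81.0 open 0.624 F [-0.4  0.3  0.2] q7 -1.46
 turn 1 x [-0.004  -0.0027  0.0014]  then shift 2 x [-0.0089 -0.0006  0.0393]  (shift without turn: [-0.0092 -0.0001  0.0393] )
capL 1681 [458.2   5.1] [34.1 34.2] 31.180049896240234
heatsink 2395 [460.9 117.7] [32.4 41.2] 9.853083610534668
trans 0 [0. 0.] [0. 0.] 0.0
tray3 ((493.81878662109375, 242.44749450683594), (197.27134704589844, 47.80807876586914), 8.174771308898926) 7942
```

Call:
{"name": "apply_moves", "arguments": {"series": [{"x": -0.021, "y": 0, "z": 0.0, "wx": -0.004, "wy": -0.0025, "wz": 0.001, "fingers": 0.25}, {"x": 0, "y": 0, "z": 0, "wx": 0, "wy": 0, "wz": 0, "fingers": 0.25}, {"x": 0, "y": 0, "z": 0.03, "wx": 0, "wy": 0, "wz": 0, "fingers": 0.25}, {"x": 0, "y": 0, "z": 0.03, "wx": 0, "wy": 0, "wz": 0, "fingers": 0.25}, {"x": 0, "y": 0, "z": 0.01, "wx": 0, "wy": 0, "wz": 0, "fingers": 0.25}, {"x": 0, "y": 0, "z": 0, "wx": 0, "wy": 0, "wz": 0, "fingers": 0.25}]}}

```text
clock: 15.75
tool_pos: [0.4572, 0.0047, 0.0759]
eef_rot: [0.758, -0.652, 0.001, -0.0]
contact_force: [-0.2, -0.4, 0.2]
opening: 0.626
```

```bash
python3 - <<'E'
from h import *
go(.4577,.0035,.012,98.8)
E
```

```text
t 15.8 pos [457.2   4.7  75.9] yaw -81.4 open 0.626 F [-0.2 -0.4  0.2] q7 -1.48
 turn 1 x [-0.0006 -0.0003 -0.0009]  then shift 2 x [ 0.0008 -0.0002  0.04  ]  (shift without turn: [ 0.0008 -0.0001  0.04  ] )
```

Call:
{"name": "apply_moves", "arguments": {"series": [{"x": 0.001, "y": 0, "z": 0.025, "wx": 0, "wy": 0, "wz": 0, "fingers": 0.25}, {"x": 0, "y": 0, "z": 0.03, "wx": 0, "wy": 0, "wz": 0, "fingers": 0.25}, {"x": 0, "y": 0, "z": 0.022, "wx": 0, "wy": 0, "wz": 0, "fingers": 0.25}, {"x": 0, "y": 0, "z": 0, "wx": 0, "wy": 0, "wz": 0, "fingers": 0.25}, {"x": 0, "y": 0, "z": 0, "wx": 0, "wy": 0, "wz": 0, "fingers": -0.6}, {"x": 0, "y": 0, "z": 0, "wx": 0, "wy": 0, "wz": 0, "fingers": -0.6}, {"x": 0, "y": 0, "z": 0, "wx": 0, "wy": 0, "wz": 0, "fingers": -0.6}, {"x": 0, "y": 0, "z": 0, "wx": 0, "wy": 0, "wz": 0, "fingers": -0.6}]}}

```text
clock: 16.75
tool_pos: [0.4658, 0.0037, 0.021]
eef_rot: [0.758, -0.652, 0.001, -0.001]
contact_force: [-0.4, -0.2, -0.1]
opening: 0.379
```

```bash
python3 - <<'E'
from h import *
go(.598,.2885,.13,98.8)
E
```

```text
t 16.8 pos [465.8   3.7  21. ] yaw -81.4 open 0.379 F [-0.4 -0.2 -0.1] q7 -1.50
 turn 1 x [-0.0007 -0.0003 -0.0011]  then shift 7 x [-0.0466 -0.0311 -0.0195]  (shift without turn: [-0.0467 -0.031  -0.0194] )
```

```bash
python3 - <<'E'
from h import *
s=get_state();print(np.round(s["q"],3));print(np.round(s["joint_torque"],1),s["moment"],s["tool_pos"])
E
```

```text
[-0.109  0.913  0.003  2.18  -0.027  0.047 -1.502]
[  0.  -47.8   1.6  -1.1  -0.   -0.1   0. ] [0.02035452 0.01956205 0.02794376] [0.46577649 0.00368211 0.02101245]
```

Joint 6 is at its lower limit (0.047 rad), so the TCP stopped 8 mm out and 9 mm high. I'll reopen, tilt about 6° about the jaw axis (the pads stay vertical) and regrasp.

Call:
{"name": "apply_moves", "arguments": {"series": [{"x": 0, "y": 0, "z": 0, "wx": 0, "wy": 0, "wz": 0, "fingers": 0.25}, {"x": 0, "y": 0, "z": 0, "wx": 0, "wy": 0, "wz": 0, "fingers": 0.25}, {"x": 0, "y": 0, "z": 0, "wx": 0, "wy": 0, "wz": 0, "fingers": 0.25}, {"x": 0, "y": 0, "z": -0.02, "wx": -0.016, "wy": 0, "wz": 0, "fingers": 0.25}, {"x": 0, "y": 0, "z": 0, "wx": -0.016, "wy": 0, "wz": 0, "fingers": 0.25}, {"x": 0, "y": 0, "z": 0, "wx": 0, "wy": 0, "wz": 0, "fingers": 0.25}, {"x": 0, "y": 0, "z": 0, "wx": 0, "wy": 0, "wz": 0, "fingers": 0.25}]}}

```text
clock: 17.62
tool_pos: [0.4645, 0.0034, 0.0374]
eef_rot: [0.757, -0.651, -0.033, 0.039]
contact_force: [-0.9, 0.1, 0.5]
opening: 0.631
```

```bash
python3 - <<'E'
from h import *
go(.456,.0035,.012,98.8);print(np.round(get_state()["q"],3))
p,d=snapshot("side");P=cloud("side",p,d.astype(float))
for o,x,y,h in(("capL",.458,.004,.044),):
    m=(P[...,2]>h-.012)&(P[...,2]<h+.007)&(np.hypot(P[...,0]-x,P[...,1]-y)<.04);t=P[m];r=cv2.minAreaRect((t[:,:2]*1000).astype(np.float32));print(o,len(t),r)
cv2.imwrite("pics/s4.png",cv2.resize(p[200:350,130:330,::-1],None,fx=3,fy=3))
E
```

```text
t 17.6 pos [464.5   3.4  37.4] yaw -81.4 open 0.631 F [-0.9  0.1  0.5] q7 -1.50
 turn 1 x [ 0.0325 -0.0003 -0.0012]  then shift 1 x [-0.0017  0.0105  0.0318]  (shift without turn: [-0.0017  0.0072  0.0327] )
[-0.12   0.89   0.016  2.085 -0.028  0.269 -1.503]
capL 276 ((453.1457214355469, 1.932342529296875), (27.991029739379883, 75.19525909423828), 18.314937591552734)
```

View pics/s4.png

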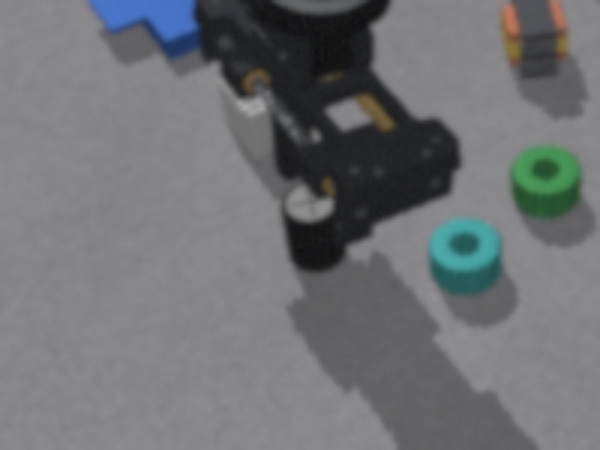

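The crop shows the large cap still upright at its place (about (315,230) in the crop), with the fingers just behind it.

Call:
{"name": "apply_moves", "arguments": {"series": [{"x": -0.001, "y": 0.009, "z": 0.0, "wx": 0, "wy": 0, "wz": 0, "fingers": 0.25}, {"x": 0, "y": 0, "z": 0, "wx": 0, "wy": 0, "wz": 0, "fingers": 0.25}, {"x": 0, "y": 0, "z": 0.016, "wx": 0, "wy": 0, "wz": 0, "fingers": 0.25}, {"x": 0, "y": 0, "z": 0.016, "wx": 0, "wy": 0, "wz": 0, "fingers": 0.25}, {"x": 0, "y": 0, "z": 0, "wx": 0, "wy": 0, "wz": 0, "fingers": 0.25}]}}

```text
clock: 18.3
tool_pos: [0.4524, 0.0025, 0.0104]
eef_rot: [0.757, -0.651, -0.034, 0.04]
contact_force: [-0.2, 0.2, -0.7]
opening: 0.624
```

```bash
python3 - <<'E'
from h import *
go(.456,.0035,.012,98.8);print(np.round(get_state()["q"],3))
E
```

```text
t 18.3 pos [452.4   2.5  10.4] yaw -81.4 open 0.624 F [-0.2  0.2 -0.7] q7 -1.50
 turn 1 x [ 0.0331 -0.0002 -0.0013]  then shift 1 x [-0.0005 -0.0046 -0.002 ]  (shift without turn: [-0.0005 -0.0044 -0.0025] )
[-0.118  0.942  0.012  2.118 -0.028  0.185 -1.504]
```

Close enough; I'll correct 3 mm and grip.

Call:
{"name": "apply_moves", "arguments": {"series": [{"x": 0, "y": -0.005, "z": -0.001, "wx": 0, "wy": 0, "wz": 0, "fingers": 0.25}, {"x": 0, "y": 0, "z": 0, "wx": 0, "wy": 0, "wz": 0, "fingers": 0.25}, {"x": 0, "y": 0, "z": 0, "wx": 0, "wy": 0, "wz": 0, "fingers": -0.6}, {"x": 0, "y": 0, "z": 0, "wx": 0, "wy": 0, "wz": 0, "fingers": -0.6}, {"x": 0, "y": 0, "z": 0, "wx": 0, "wy": 0, "wz": 0, "fingers": -0.6}, {"x": 0, "y": 0, "z": 0, "wx": 0, "wy": 0, "wz": 0, "fingers": -0.6}]}}

```text
clock: 19.05
tool_pos: [0.4573, 0.0032, 0.0111]
eef_rot: [0.757, -0.651, -0.033, 0.039]
contact_force: [0.0, -0.8, -0.1]
opening: 0.38
```

```bash
python3 - <<'E'
from h import *
go(.598,.2885,.15,98.8)
E
```

```text
t 19.1 pos [457.3   3.2  11.1] yaw -81.4 open 0.380 F [ 0.  -0.8 -0.1] q7 -1.50
 turn 1 x [ 0.0328 -0.0002 -0.0013]  then shift 7 x [-0.0465 -0.0326 -0.0248]  (shift without turn: [-0.0466 -0.0297 -0.0281] )
```

Call:
{"name": "apply_moves", "arguments": {"series": [{"x": 0, "y": 0, "z": -0.04, "wx": 0, "wy": 0, "wz": 0, "fingers": -0.6}, {"x": 0, "y": 0, "z": -0.06, "wx": 0, "wy": 0, "wz": 0, "fingers": -0.6}, {"x": 0, "y": 0, "z": -0.05, "wx": 0, "wy": 0, "wz": 0, "fingers": -0.6}, {"x": -0.05, "y": -0.032, "z": -0.008, "wx": 0, "wy": 0, "wz": 0, "fingers": -0.6}, {"x": -0.06, "y": -0.038, "z": -0.008, "wx": 0, "wy": 0, "wz": 0, "fingers": -0.6}, {"x": -0.06, "y": -0.038, "z": -0.008, "wx": 0, "wy": 0, "wz": 0, "fingers": -0.6}, {"x": -0.06, "y": -0.038, "z": -0.008, "wx": 0, "wy": 0, "wz": 0, "fingers": -0.6}, {"x": -0.03, "y": -0.02, "z": -0.004, "wx": 0, "wy": 0, "wz": 0, "fingers": -0.6}]}}

```text
clock: 20.05
tool_pos: [0.5739, 0.2333, 0.1489]
eef_rot: [0.754, -0.654, -0.034, 0.041]
contact_force: [-0.5, -0.7, -0.1]
opening: 0.382
```

Call:
{"name": "apply_moves", "arguments": {"series": [{"x": 0, "y": 0, "z": 0, "wx": 0, "wy": 0, "wz": 0, "fingers": -0.6}, {"x": 0, "y": 0, "z": 0, "wx": 0, "wy": 0, "wz": 0, "fingers": -0.6}]}}

```text
clock: 20.3
tool_pos: [0.5728, 0.2341, 0.148]
eef_rot: [0.755, -0.653, -0.034, 0.042]
contact_force: [0.1, -1.1, -1.0]
opening: 0.382
```

```bash
python3 - <<'E'
from h import *
go(.596,.2885,.12,98.8)
E
```

```text
t 20.3 pos [572.8 234.1 148. ] yaw -81.7 open 0.382 F [ 0.1 -1.1 -1. ] q7 -1.79
 turn 1 x [ 0.0345 -0.0007 -0.0029]  then shift 2 x [-0.0314 -0.0195  0.0175]  (shift without turn: [-0.0316 -0.021   0.0153] )
```

Call:
{"name": "apply_moves", "arguments": {"series": [{"x": -0.031, "y": -0.021, "z": 0.01, "wx": 0, "wy": 0, "wz": 0, "fingers": -0.6}, {"x": -0.03, "y": -0.02, "z": 0.01, "wx": 0, "wy": 0, "wz": 0, "fingers": -0.6}, {"x": 0, "y": 0, "z": 0, "wx": 0, "wy": 0, "wz": 0, "fingers": -0.6}, {"x": 0, "y": 0, "z": 0, "wx": 0, "wy": 0, "wz": 0, "fingers": -0.6}]}}

```text
clock: 20.8
tool_pos: [0.5955, 0.2766, 0.1279]
eef_rot: [0.752, -0.657, -0.033, 0.046]
contact_force: [-0.5, -0.4, -0.9]
opening: 0.379
```

```bash
python3 - <<'E'
from h import *
p,d=snapshot("scene");P=cloud("scene",p,d.astype(float));cv2.imwrite("pics/s5.png",cv2.resize(p[130:380,150:510,::-1],None,fx=2,fy=2))
hsv=cv2.cvtColor(p,cv2.COLOR_RGB2HSV);m=cv2.inRange(hsv,(105,130,60),(122,255,255))>0
t=P[m&(P[...,1]>.15)&(P[...,2]<.03)]
print("tray3",cv2.minAreaRect((t[:,:2]*1000).astype(np.float32)),len(t))
go(.598-.002,.2885,.0155,98.8)
E
```

```text
tray3 ((549.1067504882812, 281.7257995605469), (181.89749145507812, 105.59619903564453), 8.90909481048584) 3779
t 20.9 pos [595.4 276.7 128. ] yaw -82.3 open 0.378 F [-0.8  0.5 -0.7] q7 -1.84
 turn 1 x [ 0.0363 -0.0029 -0.0064]  then shift 3 x [-0.0048 -0.001   0.0469]  (shift without turn: [-0.0053 -0.0062  0.0464] )
```

View pics/s5.png

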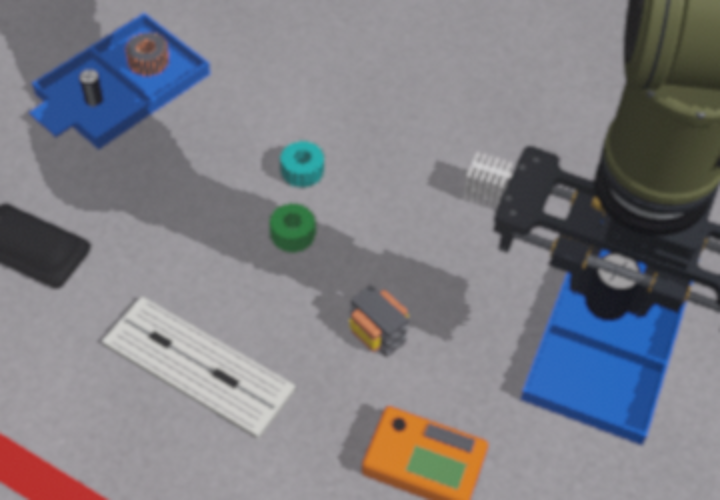

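The scene view shows the choke at (148,52) and the small cap at (90,85) standing in tray_two. The bystanders haven't moved, and the large cap is held level at (615,275).

Call:
{"name": "apply_moves", "arguments": {"series": [{"x": -0.012, "y": -0.003, "z": 0.0, "wx": 0.003, "wy": -0.003, "wz": -0.006, "fingers": -0.6}, {"x": -0.003, "y": -0.003, "z": 0.03, "wx": 0, "wy": 0, "wz": 0, "fingers": -0.6}, {"x": 0, "y": -0.004, "z": 0.035, "wx": 0, "wy": 0, "wz": 0, "fingers": -0.6}, {"x": 0, "y": -0.004, "z": 0.03, "wx": 0, "wy": 0, "wz": 0, "fingers": -0.6}, {"x": 0, "y": -0.002, "z": 0.015, "wx": 0, "wy": 0, "wz": 0, "fingers": -0.6}, {"x": 0, "y": 0, "z": 0, "wx": 0, "wy": 0, "wz": 0, "fingers": -0.6}, {"x": 0, "y": 0, "z": 0, "wx": 0, "wy": 0, "wz": 0, "fingers": -0.6}]}}

```text
clock: 21.72
tool_pos: [0.5994, 0.2885, 0.0411]
eef_rot: [0.758, -0.651, -0.034, 0.035]
contact_force: [-0.2, -0.9, -0.7]
opening: 0.378
```

```bash
python3 - <<'E'
from h import *
go(.598-.002,.2885,.0155,98.8)
E
```

```text
t 21.7 pos [599.4 288.5  41.1] yaw -81.3 open 0.378 F [-0.2 -0.9 -0.7] q7 -1.82
 turn 1 x [ 0.031   0.0015 -0.0006]  then shift 1 x [-0.0006  0.0042  0.032 ]  (shift without turn: [-0.0004  0.0011  0.0323] )
```

Call:
{"name": "apply_moves", "arguments": {"series": [{"x": 0, "y": 0.001, "z": 0.012, "wx": 0, "wy": 0, "wz": 0, "fingers": -0.6}, {"x": 0, "y": 0, "z": 0.012, "wx": 0, "wy": 0, "wz": 0, "fingers": -0.6}, {"x": 0, "y": 0, "z": 0.007, "wx": 0, "wy": 0, "wz": 0, "fingers": -0.6}, {"x": 0, "y": 0, "z": 0, "wx": 0, "wy": 0, "wz": 0, "fingers": -0.6}]}}

```text
clock: 22.22
tool_pos: [0.5968, 0.2886, 0.0164]
eef_rot: [0.758, -0.651, -0.033, 0.034]
contact_force: [-0.6, 0.2, -0.1]
opening: 0.384
```

```bash
python3 - <<'E'
from h import *
go(.598-.002,.2885,.0155,98.8)
E
```

```text
t 22.2 pos [596.8 288.6  16.4] yaw -81.3 open 0.384 F [-0.6  0.2 -0.1] q7 -1.82
 turn 1 x [ 0.0303  0.0018 -0.0005]  then shift 1 x [0.     0.001  0.0011]  (shift without turn: [0.     0.0009 0.0012] )
```

Call:
{"name": "apply_moves", "arguments": {"series": [{"x": 0, "y": 0, "z": 0.002, "wx": 0, "wy": 0, "wz": 0, "fingers": -0.6}, {"x": 0, "y": 0, "z": 0, "wx": 0, "wy": 0, "wz": 0, "fingers": 0.15}, {"x": 0, "y": 0, "z": 0, "wx": 0, "wy": 0, "wz": 0, "fingers": 0.15}, {"x": 0, "y": 0, "z": 0, "wx": 0, "wy": 0, "wz": 0, "fingers": 0.15}, {"x": 0, "y": 0.003, "z": -0.03, "wx": 0, "wy": 0, "wz": 0, "fingers": 0.15}, {"x": 0, "y": 0.005, "z": -0.05, "wx": 0, "wy": 0, "wz": 0, "fingers": 0.15}, {"x": 0, "y": 0.006, "z": -0.06, "wx": 0, "wy": 0, "wz": 0, "fingers": 0.15}, {"x": 0, "y": 0.003, "z": -0.03, "wx": 0.03, "wy": 0, "wz": 0, "fingers": 0.15}]}}

```text
clock: 23.22
tool_pos: [0.5983, 0.2876, 0.1592]
eef_rot: [0.758, -0.652, -0.001, -0.004]
contact_force: [-0.5, 0.2, 0.2]
opening: 0.576
```

Call:
{"name": "apply_moves", "arguments": {"series": [{"x": 0, "y": 0, "z": 0, "wx": 0, "wy": 0, "wz": -0.05, "fingers": 0.15}, {"x": 0, "y": 0, "z": 0, "wx": 0, "wy": 0, "wz": -0.05, "fingers": 0.15}, {"x": 0, "y": 0, "z": 0, "wx": 0, "wy": 0, "wz": -0.05, "fingers": 0.15}, {"x": 0, "y": 0, "z": 0, "wx": 0, "wy": 0, "wz": -0.05, "fingers": 0.15}, {"x": 0, "y": 0, "z": 0, "wx": 0, "wy": 0, "wz": -0.05, "fingers": 0.15}, {"x": 0, "y": 0, "z": 0, "wx": 0, "wy": 0, "wz": -0.05, "fingers": 0.15}, {"x": 0, "y": 0, "z": 0, "wx": 0, "wy": 0, "wz": -0.05, "fingers": 0.15}, {"x": 0, "y": 0, "z": 0, "wx": 0, "wy": 0, "wz": -0.05, "fingers": 0.15}]}}

```text
clock: 24.22
tool_pos: [0.6024, 0.2879, 0.1802]
eef_rot: [0.998, -0.062, 0.013, -0.007]
contact_force: [0.1, -0.7, -0.1]
opening: 0.573
```

```bash
python3 - <<'E'
from h import *
go(.4605,.117,.12,10)
E
```

```text
t 24.2 pos [602.4 287.9 180.2] yaw -7.1 open 0.573 F [ 0.1 -0.7 -0.1] q7 -0.87
 turn 2 x [-0.0018 -0.0043 -0.0475]  then shift 5 x [-0.0424  0.0359  0.015 ]  (shift without turn: [-0.0303  0.047   0.0136] )
```

Call:
{"name": "apply_moves", "arguments": {"series": [{"x": 0, "y": 0, "z": 0, "wx": -0.002, "wy": -0.004, "wz": -0.047, "fingers": 0.15}, {"x": 0, "y": 0, "z": 0, "wx": -0.002, "wy": -0.004, "wz": -0.047, "fingers": 0.15}, {"x": -0.042, "y": 0.036, "z": 0.008, "wx": 0, "wy": 0, "wz": 0, "fingers": 0.15}, {"x": -0.045, "y": 0.038, "z": 0.008, "wx": 0, "wy": 0, "wz": 0, "fingers": 0.15}, {"x": -0.045, "y": 0.038, "z": 0.008, "wx": 0, "wy": 0, "wz": 0, "fingers": 0.15}, {"x": -0.043, "y": 0.036, "z": 0.008, "wx": 0, "wy": 0, "wz": 0, "fingers": 0.15}, {"x": -0.025, "y": 0.02, "z": 0.005, "wx": 0, "wy": 0, "wz": 0, "fingers": 0.15}, {"x": 0, "y": 0, "z": 0, "wx": 0, "wy": 0, "wz": 0, "fingers": 0.15}]}}

```text
clock: 25.22
tool_pos: [0.4711, 0.1199, 0.1623]
eef_rot: [0.996, 0.088, 0.011, 0.002]
contact_force: [-0.5, 0.8, -0.1]
opening: 0.576
```

Call:
{"name": "apply_moves", "arguments": {"series": [{"x": 0, "y": 0, "z": 0, "wx": 0, "wy": 0, "wz": 0, "fingers": 0.15}, {"x": 0, "y": 0, "z": 0, "wx": 0, "wy": 0, "wz": 0, "fingers": 0.15}]}}

```text
clock: 25.48
tool_pos: [0.4741, 0.1222, 0.1642]
eef_rot: [0.996, 0.089, 0.014, 0.001]
contact_force: [0.7, 0.5, 0.1]
opening: 0.574
```

```bash
python3 - <<'E'
from h import *
p,d=snapshot("wrist");M=camera_model("wrist");P=cloud("wrist",p,d.astype(float),M);cv2.imwrite("pics/w6.png",p[:,:,::-1])
for o,x,y,h in(("heatsink",.46,.117,.038),("capL in tray",.598,.2885,.047)):
    m=(P[...,2]>h-.007)&(P[...,2]<h+.007)&(np.hypot(P[...,0]-x,P[...,1]-y)<.035);t=P[m]
    if len(t)>9:r=cv2.minAreaRect((t[:,:2]*1000).astype(np.float32));print(o,len(t),np.round(r[0],1),np.round(r[1],1),r[2],np.percentile(t[:,2],90))
go(.4607,.1165,.07,10);print(get_state()["q"])
E
```

```text
heatsink 1359 [460.5 118.3] [31.5 40.7] 9.964853286743164 0.03906360265150397
capL in tray 2359 [597.4 289.5] [35.7 34.5] 33.14507293701172 0.04887245315580584
t 25.5 pos [474.2 122.5 164.2] yaw 10.2 open 0.573 F [ 0.4 -0.1 -0.3] q7 -0.63
 turn 1 x [ 0.0016 -0.0091  0.001 ]  then shift 2 x [-0.009   0.0022  0.0589]  (shift without turn: [-0.0106  0.0019  0.0586] )
[-0.1555862   0.64094934 -0.31297234  2.06284887  0.44186191  0.47403349
 -0.62504354]
```

View pics/w6.png

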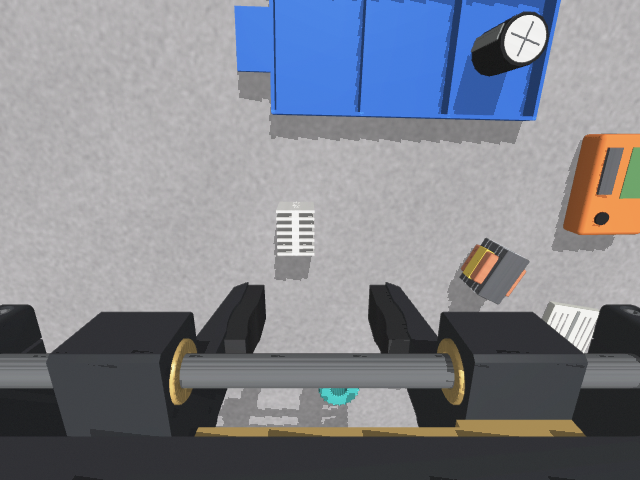

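The large cap stands in tray_three's far bay, with its top at (525,40) and a measured top height of 49 mm against 47 mm expected. The heatsink is at (295,232), measured at (460.5, 118).

Call:
{"name": "apply_moves", "arguments": {"series": [{"x": -0.022, "y": 0.004, "z": 0.02, "wx": 0.0016, "wy": -0.009, "wz": 0.001, "fingers": 0.2}, {"x": 0, "y": 0, "z": 0.03, "wx": 0, "wy": 0, "wz": 0, "fingers": 0.2}, {"x": 0, "y": 0, "z": 0.03, "wx": 0, "wy": 0, "wz": 0, "fingers": 0.2}, {"x": 0, "y": 0, "z": 0.02, "wx": 0, "wy": 0, "wz": 0, "fingers": 0.2}, {"x": 0, "y": 0, "z": 0, "wx": 0, "wy": 0, "wz": 0, "fingers": 0.2}, {"x": 0, "y": 0, "z": 0, "wx": 0, "wy": 0, "wz": 0, "fingers": 0.2}]}}

```text
clock: 26.28
tool_pos: [0.453, 0.1158, 0.0774]
eef_rot: [0.996, 0.088, -0.005, 0.0]
contact_force: [-0.0, 0.3, -0.4]
opening: 0.598
```

```bash
python3 - <<'E'
from h import *
go(.4606,.1175,.01,10);print(get_state()["q"])
E
```

```text
t 26.3 pos [453.  115.8  77.4] yaw 10.1 open 0.598 F [-0.   0.3 -0.4] q7 -0.71
 turn 1 x [-0.0003  0.0033  0.0003]  then shift 2 x [ 0.0049 -0.0002  0.0421]  (shift without turn: [ 0.0053 -0.0002  0.0421] )
[-0.23546548  0.79485994 -0.18100506  2.14702272  0.53015532  0.25138824
 -0.70508691]
```

Call:
{"name": "apply_moves", "arguments": {"series": [{"x": 0.0125, "y": 0, "z": 0.0, "wx": 0, "wy": 0.0033, "wz": 0, "fingers": 0.2}, {"x": 0, "y": 0, "z": 0, "wx": 0, "wy": 0, "wz": 0, "fingers": 0.2}, {"x": 0, "y": 0, "z": 0.02, "wx": 0, "wy": 0, "wz": 0, "fingers": 0.2}, {"x": 0, "y": 0, "z": 0.016, "wx": 0, "wy": 0, "wz": 0, "fingers": 0.2}, {"x": 0, "y": 0, "z": 0, "wx": 0, "wy": 0, "wz": 0, "fingers": 0.2}]}}

```text
clock: 26.9
tool_pos: [0.4654, 0.1182, 0.0496]
eef_rot: [0.996, 0.087, 0.003, -0.001]
contact_force: [1.1, -0.8, -0.3]
opening: 0.596
```

```bash
python3 - <<'E'
from h import *
go(.4606,.1175,.01,10);print(get_state()["q"])
E
```

```text
t 26.9 pos [465.4 118.2  49.6] yaw 10.0 open 0.596 F [ 1.1 -0.8 -0.3] q7 -0.72
 turn 1 x [-0.0007 -0.0017 -0.0001]  then shift 1 x [-0.0061 -0.0002  0.0495]  (shift without turn: [-0.0063 -0.0001  0.0494] )
[-0.26683456  0.8536413  -0.12556629  2.13440707  0.55434673  0.17797507
 -0.72201716]
```

Call:
{"name": "apply_moves", "arguments": {"series": [{"x": -0.006, "y": 0, "z": 0.0, "wx": 0, "wy": -0.0017, "wz": 0, "fingers": 0.2}, {"x": 0, "y": 0, "z": 0.015, "wx": 0, "wy": 0, "wz": 0, "fingers": 0.2}, {"x": 0, "y": 0, "z": 0.02, "wx": 0, "wy": 0, "wz": 0, "fingers": 0.2}, {"x": 0, "y": 0, "z": 0.013, "wx": 0, "wy": 0, "wz": 0, "fingers": 0.2}, {"x": 0, "y": 0, "z": 0, "wx": 0, "wy": 0, "wz": 0, "fingers": 0.2}]}}

```text
clock: 27.52
tool_pos: [0.4607, 0.1176, 0.0098]
eef_rot: [0.996, 0.087, 0.0, -0.001]
contact_force: [-0.1, 0.6, -0.2]
opening: 0.599
```

```bash
python3 - <<'E'
from h import *
go(.4606,.1175,.01,10);print(get_state()["q"])
E
```

```text
t 27.5 pos [460.7 117.6   9.8] yaw 10.0 open 0.599 F [-0.1  0.6 -0.2] q7 -0.75
 turn 1 x [-0.0008 -0.0003 -0.0001]  then shift 1 x [-0.0002  0.0001 -0.0003]  (shift without turn: [-0.0002  0.0001 -0.0003] )
[-0.31534539  0.93629397 -0.04874478  2.14868865  0.58448133  0.06673652
 -0.75328764]
```

Call:
{"name": "apply_moves", "arguments": {"series": [{"x": 0, "y": 0, "z": 0, "wx": 0, "wy": 0, "wz": 0, "fingers": -0.6}, {"x": 0, "y": 0, "z": 0, "wx": 0, "wy": 0, "wz": 0, "fingers": -0.6}, {"x": 0, "y": 0, "z": 0, "wx": 0, "wy": 0, "wz": 0, "fingers": -0.6}, {"x": 0, "y": 0, "z": -0.02, "wx": 0, "wy": 0, "wz": 0, "fingers": -0.6}, {"x": 0, "y": 0, "z": -0.04, "wx": 0, "wy": 0, "wz": 0, "fingers": -0.6}, {"x": 0, "y": 0, "z": -0.05, "wx": 0, "wy": 0, "wz": 0, "fingers": -0.6}, {"x": 0, "y": 0, "z": -0.03, "wx": 0, "wy": 0, "wz": 0, "fingers": -0.6}, {"x": 0, "y": 0, "z": 0, "wx": 0, "wy": 0, "wz": 0, "fingers": -0.6}]}}

```text
clock: 28.52
tool_pos: [0.4609, 0.1169, 0.1262]
eef_rot: [0.996, 0.087, 0.001, -0.001]
contact_force: [0.8, 0.3, -1.0]
opening: 0.366
```

Call:
{"name": "apply_moves", "arguments": {"series": [{"x": 0, "y": 0, "z": 0, "wx": 0, "wy": 0, "wz": -0.045, "fingers": -0.6}, {"x": 0, "y": 0, "z": 0, "wx": 0, "wy": 0, "wz": -0.045, "fingers": -0.6}, {"x": 0, "y": 0, "z": 0, "wx": 0, "wy": 0, "wz": -0.045, "fingers": -0.6}, {"x": 0, "y": 0, "z": 0, "wx": 0, "wy": 0, "wz": -0.045, "fingers": -0.6}, {"x": 0, "y": 0, "z": 0, "wx": 0, "wy": 0, "wz": -0.045, "fingers": -0.6}, {"x": 0, "y": 0, "z": 0, "wx": 0, "wy": 0, "wz": -0.045, "fingers": -0.6}, {"x": 0, "y": 0, "z": 0, "wx": 0, "wy": 0, "wz": -0.045, "fingers": -0.6}, {"x": 0, "y": 0, "z": 0, "wx": 0, "wy": 0, "wz": -0.045, "fingers": -0.6}]}}

```text
clock: 29.52
tool_pos: [0.4562, 0.1149, 0.1183]
eef_rot: [0.783, 0.622, -0.004, -0.003]
contact_force: [-0.5, -0.3, -0.3]
opening: 0.361
```

```bash
python3 - <<'E'
from h import *
go(.526,.2775,.13,98.8)
E
```

```text
t 29.5 pos [456.2 114.9 118.3] yaw 76.9 open 0.361 F [-0.5 -0.3 -0.3] q7 0.12
 turn 3 x [-0.0011  0.0002 -0.0405]  then shift 4 x [ 0.0469  0.0293 -0.0037]  (shift without turn: [ 0.0544  0.0097 -0.0039] )
```

Call:
{"name": "apply_moves", "arguments": {"series": [{"x": 0, "y": 0, "z": 0, "wx": -0.001, "wy": 0, "wz": -0.04, "fingers": -0.6}, {"x": 0, "y": 0, "z": 0, "wx": -0.001, "wy": 0, "wz": -0.04, "fingers": -0.6}, {"x": 0, "y": 0, "z": -0.01, "wx": -0.001, "wy": 0, "wz": -0.035, "fingers": -0.6}, {"x": 0.04, "y": 0.025, "z": -0.01, "wx": 0, "wy": 0, "wz": 0, "fingers": -0.6}, {"x": 0.047, "y": 0.03, "z": 0, "wx": 0, "wy": 0, "wz": 0, "fingers": -0.6}, {"x": 0.047, "y": 0.03, "z": 0, "wx": 0, "wy": 0, "wz": 0, "fingers": -0.6}, {"x": 0.03, "y": 0.019, "z": 0, "wx": 0, "wy": 0, "wz": 0, "fingers": -0.6}, {"x": 0, "y": 0, "z": 0, "wx": 0, "wy": 0, "wz": 0, "fingers": -0.6}]}}

```text
clock: 30.52
tool_pos: [0.5152, 0.2566, 0.1216]
eef_rot: [0.654, 0.756, -0.009, -0.004]
contact_force: [-0.3, -1.0, -0.7]
opening: 0.361
```

Call:
{"name": "apply_moves", "arguments": {"series": [{"x": 0, "y": 0, "z": 0, "wx": 0, "wy": 0, "wz": 0, "fingers": -0.6}, {"x": 0, "y": 0, "z": 0, "wx": 0, "wy": 0, "wz": 0, "fingers": -0.6}]}}

```text
clock: 30.78
tool_pos: [0.5138, 0.2533, 0.1197]
eef_rot: [0.654, 0.756, -0.012, -0.004]
contact_force: [0.2, -0.9, -0.5]
opening: 0.362
```

```bash
python3 - <<'E'
from h import *
go(.526,.2775,.014,98.8)
E
```

```text
t 30.8 pos [513.8 253.3 119.7] yaw 98.3 open 0.362 F [ 0.2 -0.9 -0.5] q7 0.44
 turn 1 x [-0.0076  0.003  -0.003 ]  then shift 2 x [0.0138 0.0099 0.0661]  (shift without turn: [0.0145 0.0113 0.0657] )
```

Call:
{"name": "apply_moves", "arguments": {"series": [{"x": 0.032, "y": 0.023, "z": 0, "wx": -0.0076, "wy": 0.003, "wz": -0.003, "fingers": -0.6}, {"x": 0, "y": 0, "z": 0, "wx": 0, "wy": 0, "wz": 0, "fingers": -0.6}, {"x": 0, "y": 0, "z": 0.03, "wx": 0, "wy": 0, "wz": 0, "fingers": -0.6}, {"x": 0, "y": 0, "z": 0.03, "wx": 0, "wy": 0, "wz": 0, "fingers": -0.6}, {"x": 0, "y": 0, "z": 0.02, "wx": 0, "wy": 0, "wz": 0, "fingers": -0.6}, {"x": 0, "y": 0, "z": 0, "wx": 0, "wy": 0, "wz": 0, "fingers": -0.6}, {"x": 0, "y": 0, "z": 0, "wx": 0, "wy": 0, "wz": 0, "fingers": -0.6}]}}

```text
clock: 31.65
tool_pos: [0.5283, 0.2714, 0.0534]
eef_rot: [0.653, 0.757, -0.004, 0.003]
contact_force: [0.7, 0.1, -0.6]
opening: 0.361
```

```bash
python3 - <<'E'
from h import *
go(.526,.2775,.014,98.8)
E
```

```text
t 31.6 pos [528.3 271.4  53.4] yaw 98.4 open 0.361 F [ 0.7  0.1 -0.6] q7 0.36
 turn 1 x [-0.0007  0.0028 -0.0021]  then shift 1 x [ 0.0079 -0.0016  0.0492]  (shift without turn: [ 0.0084 -0.0016  0.0492] )
```

Call:
{"name": "apply_moves", "arguments": {"series": [{"x": 0.009, "y": -0.002, "z": 0.01, "wx": 0, "wy": 0.0028, "wz": -0.002, "fingers": -0.6}, {"x": 0, "y": 0, "z": 0.015, "wx": 0, "wy": 0, "wz": 0, "fingers": -0.6}, {"x": 0, "y": 0, "z": 0.012, "wx": 0, "wy": 0, "wz": 0, "fingers": -0.6}, {"x": 0, "y": 0, "z": 0, "wx": 0, "wy": 0, "wz": 0, "fingers": -0.6}, {"x": 0, "y": 0, "z": 0, "wx": 0, "wy": 0, "wz": 0, "fingers": -0.6}]}}

```text
clock: 32.28
tool_pos: [0.5259, 0.2794, 0.0228]
eef_rot: [0.651, 0.759, 0.0, -0.001]
contact_force: [-0.4, 0.4, -0.1]
opening: 0.361
```

```bash
python3 - <<'E'
from h import *
go(.526,.2775,.014,98.8)
E
```

```text
t 32.3 pos [525.9 279.4  22.8] yaw 98.8 open 0.361 F [-0.4  0.4 -0.1] q7 0.32
 turn 1 x [-0.0002 -0.0005  0.0001]  then shift 1 x [-0.0024 -0.0002  0.0109]  (shift without turn: [-0.0024 -0.0002  0.0109] )
```

Call:
{"name": "apply_moves", "arguments": {"series": [{"x": -0.002, "y": 0, "z": 0.006, "wx": 0, "wy": 0, "wz": 0, "fingers": -0.6}, {"x": 0, "y": 0, "z": 0.006, "wx": 0, "wy": 0, "wz": 0, "fingers": -0.6}, {"x": 0, "y": 0, "z": 0, "wx": 0, "wy": 0, "wz": 0, "fingers": -0.6}, {"x": 0, "y": 0, "z": 0, "wx": 0, "wy": 0, "wz": 0, "fingers": 0.1}, {"x": 0, "y": 0, "z": 0, "wx": 0, "wy": 0, "wz": 0, "fingers": 0.1}, {"x": 0, "y": 0, "z": 0, "wx": 0, "wy": 0, "wz": 0, "fingers": 0.1}]}}

```text
clock: 33.02
tool_pos: [0.5267, 0.278, 0.0131]
eef_rot: [0.651, 0.759, 0.001, -0.001]
contact_force: [0.2, -0.6, -0.4]
opening: 0.547
```

Call:
{"name": "apply_moves", "arguments": {"series": [{"x": 0, "y": 0, "z": -0.02, "wx": 0, "wy": 0, "wz": 0, "fingers": 0.1}, {"x": 0, "y": 0, "z": -0.05, "wx": 0, "wy": 0, "wz": 0, "fingers": 0.1}, {"x": 0, "y": 0, "z": -0.07, "wx": 0, "wy": 0, "wz": 0, "fingers": 0.3}, {"x": 0, "y": 0, "z": -0.03, "wx": 0, "wy": 0, "wz": -0.045, "fingers": 0.3}, {"x": 0, "y": 0, "z": 0, "wx": 0, "wy": 0, "wz": -0.05, "fingers": 0.3}, {"x": 0, "y": 0, "z": 0, "wx": 0, "wy": 0, "wz": -0.05, "fingers": 0.3}, {"x": 0, "y": 0, "z": 0, "wx": 0, "wy": 0, "wz": -0.05, "fingers": 0.3}, {"x": 0, "y": 0, "z": 0, "wx": 0, "wy": 0, "wz": -0.05, "fingers": 0.3}]}}

```text
clock: 34.02
tool_pos: [0.527, 0.2789, 0.163]
eef_rot: [0.305, 0.952, 0.004, 0.003]
contact_force: [0.9, 0.2, -1.2]
opening: 0.652
```

```bash
python3 - <<'E'
from h import *
go(.652,.106,.13,-16)
E
```

```text
t 34.0 pos [527.  278.9 163. ] yaw 144.4 open 0.652 F [ 0.9  0.2 -1.2] q7 1.16
 turn 3 x [ 0.0008  0.0004 -0.0362]  then shift 4 x [-0.0524 -0.0412  0.0103]  (shift without turn: [-0.0632 -0.0213  0.0103] )
```

Call:
{"name": "apply_moves", "arguments": {"series": [{"x": 0, "y": 0, "z": 0, "wx": 0, "wy": 0, "wz": -0.036, "fingers": 0.5}, {"x": 0, "y": 0, "z": 0, "wx": 0, "wy": 0, "wz": -0.036, "fingers": 0.5}, {"x": 0, "y": 0, "z": 0, "wx": 0, "wy": 0, "wz": -0.032, "fingers": 0.5}, {"x": -0.048, "y": -0.038, "z": 0.005, "wx": 0, "wy": 0, "wz": 0, "fingers": 0.5}, {"x": -0.055, "y": -0.043, "z": 0.005, "wx": 0, "wy": 0, "wz": 0, "fingers": 0.5}, {"x": -0.055, "y": -0.043, "z": 0.005, "wx": 0, "wy": 0, "wz": 0, "fingers": 0.5}, {"x": -0.035, "y": -0.027, "z": 0.002, "wx": 0, "wy": 0, "wz": 0, "fingers": 0.5}, {"x": 0, "y": 0, "z": 0, "wx": 0, "wy": 0, "wz": 0, "fingers": 0.5}]}}

```text
clock: 35.02
tool_pos: [0.6461, 0.1167, 0.1587]
eef_rot: [0.138, 0.99, 0.005, 0.006]
contact_force: [0.2, 0.5, 0.1]
opening: 0.75
```

Call:
{"name": "apply_moves", "arguments": {"series": [{"x": 0, "y": 0, "z": 0, "wx": 0, "wy": 0, "wz": 0, "fingers": 0.5}, {"x": 0, "y": 0, "z": 0, "wx": 0, "wy": 0, "wz": 0, "fingers": 0.5}]}}

```text
clock: 35.28
tool_pos: [0.6447, 0.1194, 0.1603]
eef_rot: [0.136, 0.991, 0.006, 0.006]
contact_force: [-0.4, -0.3, 0.2]
opening: 0.75
```

```bash
python3 - <<'E'
from h import *
p,d=snapshot("wrist");M=camera_model("wrist");P=cloud("wrist",p,d.astype(float),M);cv2.imwrite("pics/w7.png",p[:,:,::-1])
for o,x,y,h in(("trans",.652,.106,.04),):
    m=(P[...,2]>h-.012)&(P[...,2]<h+.007)&(np.hypot(P[...,0]-x,P[...,1]-y)<.04);t=P[m]
    if len(t)>9:r=cv2.minAreaRect((t[:,:2]*1000).astype(np.float32));print(o,len(t),np.round(r[0],1),np.round(r[1],1),r[2],np.percentile(t[:,2],90))
go(.652,.106,.012,-16)
E
```

```text
trans 2343 [652.  108.4] [47.9 40. ] 73.75621032714844 0.04122714487586078
t 35.3 pos [644.5 119.8 160.4] yaw 164.4 open 0.752 F [ 1.  -0.2  1.4] q7 1.87
 turn 1 x [0.0047 0.0033 0.002 ]  then shift 3 x [-0.0046 -0.0047  0.0619]  (shift without turn: [-0.0039 -0.0056  0.0618] )
```

View pics/w7.png

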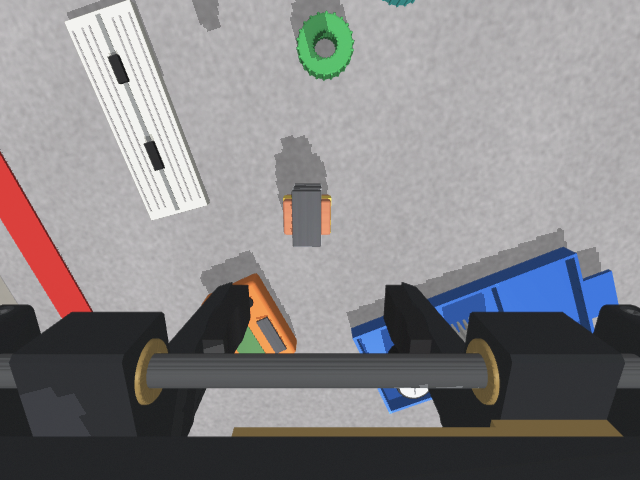

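The wrist view shows the transformer at (307,215) with its copper coil sides facing the two jaws. It measures (652, 108) with its long side at 74°, as before.

Call:
{"name": "apply_moves", "arguments": {"series": [{"x": -0.015, "y": -0.0175, "z": 0, "wx": 0.0047, "wy": 0.0033, "wz": 0.002, "fingers": 0.5}, {"x": 0, "y": 0, "z": 0, "wx": 0, "wy": 0, "wz": 0, "fingers": 0.5}, {"x": 0, "y": 0, "z": 0.04, "wx": 0, "wy": 0, "wz": 0, "fingers": 0.5}, {"x": 0, "y": 0, "z": 0.05, "wx": 0, "wy": 0, "wz": 0, "fingers": 0.5}, {"x": 0, "y": 0, "z": 0.02, "wx": 0, "wy": 0, "wz": 0, "fingers": 0.5}, {"x": 0, "y": 0, "z": 0, "wx": 0, "wy": 0, "wz": 0, "fingers": 0.5}, {"x": 0, "y": 0, "z": 0, "wx": 0, "wy": 0, "wz": 0, "fingers": 0.5}]}}

```text
clock: 36.2
tool_pos: [0.65, 0.114, 0.0749]
eef_rot: [0.133, 0.991, 0.004, 0.001]
contact_force: [-0.5, -0.1, 1.6]
opening: 0.746
```

```bash
python3 - <<'E'
from h import *
go(.652,.107,.007,-16)
E
```

```text
t 36.2 pos [650.  114.   74.9] yaw 164.7 open 0.746 F [-0.5 -0.1  1.6] q7 1.83
 turn 1 x [0.0027 0.0004 0.0041]  then shift 2 x [-0.0024 -0.0039  0.0425]  (shift without turn: [-0.0023 -0.0043  0.0424] )
```

Call:
{"name": "apply_moves", "arguments": {"series": [{"x": -0.005, "y": -0.0095, "z": 0, "wx": 0.0027, "wy": 0, "wz": 0.004, "fingers": 0.5}, {"x": 0, "y": 0, "z": 0, "wx": 0, "wy": 0, "wz": 0, "fingers": 0.5}, {"x": 0, "y": 0, "z": 0.02, "wx": 0, "wy": 0, "wz": 0, "fingers": 0.5}, {"x": 0, "y": 0, "z": 0, "wx": 0, "wy": 0, "wz": 0, "fingers": 0.5}]}}

```text
clock: 36.7
tool_pos: [0.6536, 0.1051, 0.0606]
eef_rot: [0.14, 0.99, 0.0, 0.003]
contact_force: [-0.2, -0.5, -0.0]
opening: 0.754
```

```bash
python3 - <<'E'
from h import *
go(.652,.107,.007,-16)
E
```

```text
t 36.7 pos [653.6 105.1  60.6] yaw 163.9 open 0.754 F [-0.2 -0.5 -0. ] q7 1.82
 turn 1 x [ 0.0004  0.0016 -0.0006]  then shift 1 x [0.0026 0.0018 0.067 ]  (shift without turn: [0.0029 0.0017 0.067 ] )
```

Call:
{"name": "apply_moves", "arguments": {"series": [{"x": 0.002, "y": 0.002, "z": 0.02, "wx": 0, "wy": 0.0015, "wz": 0, "fingers": 0.5}, {"x": 0, "y": 0, "z": 0.025, "wx": 0, "wy": 0, "wz": 0, "fingers": 0.5}, {"x": 0, "y": 0, "z": 0.019, "wx": 0, "wy": 0, "wz": 0, "fingers": 0.5}, {"x": 0, "y": 0, "z": 0, "wx": 0, "wy": 0, "wz": 0, "fingers": 0.5}, {"x": 0, "y": 0, "z": 0, "wx": 0, "wy": 0, "wz": 0, "fingers": -0.5}, {"x": 0, "y": 0, "z": 0, "wx": 0, "wy": 0, "wz": 0, "fingers": -0.5}, {"x": 0, "y": 0, "z": 0, "wx": 0, "wy": 0, "wz": 0, "fingers": -0.5}, {"x": 0, "y": 0, "z": 0, "wx": 0, "wy": 0, "wz": 0, "fingers": -0.5}], "force": 25}}

```text
clock: 37.7
tool_pos: [0.652, 0.1076, 0.0052]
eef_rot: [0.14, 0.99, 0.001, -0.0]
contact_force: [-0.2, 0.2, -2.5]
opening: 0.448
```

```bash
python3 - <<'E'
from h import *
go(.454,.266,.14,98.8)
E
```

```text
t 37.7 pos [652.  107.6   5.2] yaw 163.9 open 0.448 F [-0.2  0.2 -2.5] q7 1.78
 turn 7 x [ 0.     -0.0001  0.0517]  then shift 6 x [ 0.0389 -0.0357 -0.0281]  (shift without turn: [ 0.0488  0.0203 -0.028 ] )
```

Call:
{"name": "apply_moves", "arguments": {"series": [{"x": 0, "y": 0, "z": -0.02, "wx": 0, "wy": 0, "wz": 0, "fingers": -0.5}, {"x": 0, "y": 0, "z": -0.05, "wx": 0, "wy": 0, "wz": 0, "fingers": -0.5}, {"x": 0, "y": 0, "z": -0.06, "wx": 0, "wy": 0, "wz": 0, "fingers": -0.5}, {"x": 0, "y": 0, "z": -0.03, "wx": 0, "wy": 0, "wz": 0.03, "fingers": -0.5}, {"x": 0, "y": 0, "z": 0, "wx": 0, "wy": 0, "wz": 0.045, "fingers": -0.5}, {"x": 0, "y": 0, "z": 0, "wx": 0, "wy": 0, "wz": 0.045, "fingers": -0.5}, {"x": 0, "y": 0, "z": 0, "wx": 0, "wy": 0, "wz": 0.045, "fingers": -0.5}, {"x": 0, "y": 0, "z": 0, "wx": 0, "wy": 0, "wz": 0.045, "fingers": -0.5}]}}

```text
clock: 38.7
tool_pos: [0.6519, 0.1089, 0.1456]
eef_rot: [0.461, 0.887, 0.003, 0.001]
contact_force: [0.2, 0.0, -1.8]
opening: 0.453
```

Call:
{"name": "apply_moves", "arguments": {"series": [{"x": 0, "y": 0, "z": 0, "wx": 0, "wy": 0, "wz": 0.045, "fingers": -0.5}, {"x": 0, "y": 0, "z": 0, "wx": 0, "wy": 0, "wz": 0.045, "fingers": -0.5}, {"x": 0, "y": 0, "z": 0, "wx": 0, "wy": 0, "wz": 0.03, "fingers": -0.5}, {"x": 0, "y": 0, "z": 0, "wx": 0, "wy": 0, "wz": 0, "fingers": -0.5}]}}

```text
clock: 39.2
tool_pos: [0.6513, 0.1104, 0.1504]
eef_rot: [0.623, 0.782, 0.004, 0.001]
contact_force: [0.3, -0.3, -3.3]
opening: 0.452
```

```bash
python3 - <<'E'
from h import *
go(.454,.266,.14,98.8)
E
```

```text
t 39.2 pos [651.3 110.4 150.4] yaw 102.9 open 0.452 F [ 0.3 -0.3 -3.3] q7 0.93
 turn 1 x [ 0.0024 -0.0015  0.0228]  then shift 5 x [ 0.046  -0.0428  0.0026]  (shift without turn: [ 0.0489 -0.0394  0.0025] )
```

Call:
{"name": "apply_moves", "arguments": {"series": [{"x": 0, "y": 0, "z": 0, "wx": 0.002, "wy": -0.0015, "wz": 0.022, "fingers": -0.5}, {"x": 0.035, "y": -0.033, "z": 0, "wx": 0, "wy": 0, "wz": 0, "fingers": -0.5}, {"x": 0.046, "y": -0.043, "z": 0, "wx": 0, "wy": 0, "wz": 0, "fingers": -0.5}, {"x": 0.046, "y": -0.043, "z": 0, "wx": 0, "wy": 0, "wz": 0, "fingers": -0.5}, {"x": 0.046, "y": -0.043, "z": 0, "wx": 0, "wy": 0, "wz": 0, "fingers": -0.5}, {"x": 0.03, "y": -0.028, "z": 0, "wx": 0, "wy": 0, "wz": 0, "fingers": -0.5}, {"x": 0, "y": 0, "z": 0, "wx": 0, "wy": 0, "wz": 0, "fingers": -0.5}, {"x": 0, "y": 0, "z": 0, "wx": 0, "wy": 0, "wz": 0, "fingers": -0.5}]}}

```text
clock: 40.2
tool_pos: [0.4714, 0.2523, 0.1549]
eef_rot: [0.645, 0.764, 0.004, 0.001]
contact_force: [-0.1, 0.4, -2.5]
opening: 0.452
```

```bash
python3 - <<'E'
from h import *
go(.454,.266,.009,98.8)
E
```

```text
t 40.2 pos [471.4 252.3 154.9] yaw 99.7 open 0.452 F [-0.1  0.4 -2.5] q7 0.37
 turn 1 x [ 0.0024 -0.0015  0.0051]  then shift 3 x [ 0.0068 -0.0063  0.0608]  (shift without turn: [ 0.0066 -0.0067  0.0608] )
```

Call:
{"name": "apply_moves", "arguments": {"series": [{"x": 0.023, "y": -0.022, "z": 0, "wx": 0.0024, "wy": -0.0015, "wz": 0.005, "fingers": -0.5}, {"x": 0, "y": 0, "z": 0, "wx": 0, "wy": 0, "wz": 0, "fingers": -0.5}, {"x": 0, "y": 0, "z": 0.035, "wx": 0, "wy": 0, "wz": 0, "fingers": -0.5}, {"x": 0, "y": 0, "z": 0.045, "wx": 0, "wy": 0, "wz": 0, "fingers": -0.5}, {"x": 0, "y": 0, "z": 0.025, "wx": 0, "wy": 0, "wz": 0, "fingers": -0.5}, {"x": 0, "y": 0, "z": 0, "wx": 0, "wy": 0, "wz": 0, "fingers": -0.5}, {"x": 0, "y": 0, "z": 0, "wx": 0, "wy": 0, "wz": 0, "fingers": -0.5}]}}

```text
clock: 41.08
tool_pos: [0.4619, 0.2609, 0.0692]
eef_rot: [0.656, 0.755, 0.002, 0.004]
contact_force: [0.7, -0.5, -2.2]
opening: 0.448
```

```bash
python3 - <<'E'
from h import *
go(.454,.266,.009,98.8);print(get_state()["q"])
E
```

```text
t 41.1 pos [461.9 260.9  69.2] yaw 98.1 open 0.448 F [ 0.7 -0.5 -2.2] q7 0.16
 turn 1 x [ 0.0027  0.0011 -0.004 ]  then shift 2 x [ 0.0039 -0.0044  0.0376]  (shift without turn: [ 0.004  -0.0048  0.0376] )
[-0.23336587  0.91221158 -0.6359711   1.96699662  0.99000205  0.60581672
  0.16016303]
```

Call:
{"name": "apply_moves", "arguments": {"series": [{"x": 0.008, "y": -0.0105, "z": 0, "wx": 0.0027, "wy": 0.001, "wz": -0.004, "fingers": -0.5}, {"x": 0, "y": 0, "z": 0, "wx": 0, "wy": 0, "wz": 0, "fingers": -0.5}, {"x": 0, "y": 0, "z": 0.02, "wx": 0, "wy": 0, "wz": 0, "fingers": -0.5}, {"x": 0, "y": 0, "z": 0.02, "wx": 0, "wy": 0, "wz": 0, "fingers": -0.5}, {"x": 0, "y": 0, "z": 0.012, "wx": 0, "wy": 0, "wz": 0, "fingers": -0.5}, {"x": 0, "y": 0, "z": 0, "wx": 0, "wy": 0, "wz": 0, "fingers": -0.5}, {"x": 0, "y": 0, "z": 0, "wx": 0, "wy": 0, "wz": 0, "fingers": -0.5}]}}

```text
clock: 41.95
tool_pos: [0.4535, 0.2672, 0.0267]
eef_rot: [0.65, 0.76, 0.002, 0.0]
contact_force: [0.0, 0.3, -2.3]
opening: 0.45
```

```bash
python3 - <<'E'
from h import *
go(.454,.266,.009,98.8)
E
```

```text
t 42.0 pos [453.5 267.2  26.7] yaw 98.8 open 0.450 F [ 0.   0.3 -2.3] q7 0.07
 turn 1 x [ 0.0009 -0.0005  0.0003]  then shift 1 x [-0.0016  0.0003  0.0221]  (shift without turn: [-0.0017  0.0003  0.0221] )
```

Call:
{"name": "apply_moves", "arguments": {"series": [{"x": -0.001, "y": 0, "z": 0.008, "wx": 0, "wy": 0, "wz": 0, "fingers": -0.5}, {"x": 0, "y": 0, "z": 0.009, "wx": 0, "wy": 0, "wz": 0, "fingers": -0.5}, {"x": 0, "y": 0, "z": 0.005, "wx": 0, "wy": 0, "wz": 0, "fingers": -0.5}, {"x": 0, "y": 0, "z": 0, "wx": 0, "wy": 0, "wz": 0, "fingers": -0.5}]}}

```text
clock: 42.45
tool_pos: [0.4542, 0.2667, 0.0084]
eef_rot: [0.651, 0.759, 0.002, 0.0]
contact_force: [0.5, 0.0, -2.2]
opening: 0.45
```

Call:
{"name": "apply_moves", "arguments": {"series": [{"x": 0, "y": 0, "z": 0.001, "wx": 0, "wy": 0, "wz": 0, "fingers": -0.5}, {"x": 0, "y": 0, "z": 0, "wx": 0, "wy": 0, "wz": 0, "fingers": 0.22}, {"x": 0, "y": 0, "z": 0, "wx": 0, "wy": 0, "wz": 0, "fingers": 0.22}, {"x": 0, "y": 0, "z": 0, "wx": 0, "wy": 0, "wz": 0, "fingers": 0.22}]}}

```text
clock: 42.95
tool_pos: [0.4547, 0.2675, 0.0087]
eef_rot: [0.65, 0.76, 0.003, 0.001]
contact_force: [-0.8, -1.2, -0.8]
opening: 0.611
```

Call:
{"name": "apply_moves", "arguments": {"series": [{"x": 0, "y": 0, "z": -0.02, "wx": 0, "wy": 0, "wz": 0, "fingers": 0.22}, {"x": 0, "y": 0, "z": -0.05, "wx": 0, "wy": 0, "wz": 0, "fingers": 0.22}, {"x": 0, "y": 0, "z": -0.06, "wx": 0, "wy": 0, "wz": 0, "fingers": 0.22}, {"x": 0, "y": 0, "z": -0.06, "wx": 0, "wy": 0, "wz": 0, "fingers": 0.22}, {"x": 0.05, "y": 0, "z": -0.05, "wx": 0, "wy": 0, "wz": 0, "fingers": 0.22}, {"x": 0.05, "y": 0.05, "z": 0, "wx": 0, "wy": 0, "wz": 0, "fingers": 0.22}, {"x": 0.02, "y": 0.02, "z": 0, "wx": 0, "wy": 0, "wz": 0, "fingers": 0.22}, {"x": 0, "y": 0, "z": 0, "wx": 0, "wy": 0, "wz": 0, "fingers": 0.22}]}}

```text
clock: 43.95
tool_pos: [0.4947, 0.3717, 0.2079]
eef_rot: [0.651, 0.759, 0.003, 0.0]
contact_force: [-0.1, -0.3, 0.1]
opening: 0.612
```

```bash
python3 - <<'E'
from h import *
go(.454,.266,.3,98.8)
C={}
for n in("scene","side"):
    p,d=snapshot(n);C[n]=cloud(n,p,d.astype(float));c=p[130:380,150:510] if n=="scene" else p[140:440,150:480];cv2.imwrite(f"pics/{n}_end.png",cv2.resize(c[:,:,::-1],None,fx=1.8,fy=1.8))
for o,x,y,h in(("trans",.454,.266,.043),("heatsink",.526,.277,.041),("capL",.598,.2885,.047),("capS",.569,-.2815,.037),("choke",.498,-.266,.027),("tester",.740,.203,.026),("mouse",.748,-.208,.03)):
  for n,P in C.items():
    m=(P[...,2]>h-.007)&(P[...,2]<h+.007)&(np.hypot(P[...,0]-x,P[...,1]-y)<(.035 if h!=.026 and h!=.03 else .07));t=P[m]
    if len(t)>9:r=cv2.minAreaRect((t[:,:2]*1000).astype(np.float32));print(o,n,len(t),np.round(r[0],1),np.round(r[1],1),round(r[2],1),"z95 %.3f sd %.4f"%(np.percentile(t[:,2],95),t[:,2].std()))
E
```

```text
t 44.0 pos [494.7 371.7 207.9] yaw 98.8 open 0.612 F [-0.1 -0.3  0.1] q7 0.40
 turn 1 x [ 0.0015 -0.0009  0.0001]  then shift 3 x [-0.0409 -0.0235 -0.0384]  (shift without turn: [-0.0408 -0.0233 -0.0386] )
trans scene 414 [455.6 268.1] [51.1 39.8] 9.8 z95 0.045 sd 0.0025
trans side 240 [453.6 263.5] [48.1 39.6] 9.1 z95 0.043 sd 0.0021
heatsink scene 400 [527.6 278.9] [43.8 31.8] 9.2 z95 0.043 sd 0.0023
heatsink side 174 [527.3 275.6] [43.4 36.6] 3.8 z95 0.041 sd 0.0020
capL scene 344 [598.6 289.5] [35.  34.2] 45.7 z95 0.050 sd 0.0021
capL side 148 [596.1 286.6] [38.8 32.8] 68.5 z95 0.048 sd 0.0018
capS scene 78 [ 571.  -278.9] [18.3 20.3] 82.0 z95 0.040 sd 0.0026
capS side 144 [ 568.9 -283.4] [19.4 18.5] 0.7 z95 0.038 sd 0.0018
choke scene 254 [ 498.6 -263.7] [43.4 42.6] 52.2 z95 0.030 sd 0.0023
choke side 552 [ 496.3 -268.4] [43.1 42.4] 36.5 z95 0.028 sd 0.0017
tester scene 1908 [740.7 205. ] [60.5 89.8] 10.6 z95 0.028 sd 0.0019
tester side 687 [738. 200.] [61.1 93.7] 10.4 z95 0.026 sd 0.0017
mouse scene 865 [ 749.1 -204.6] [44.8 85.8] 4.9 z95 0.034 sd 0.0027
mouse side 946 [ 745.7 -210.3] [43.9 84.2] 4.6 z95 0.032 sd 0.0023
```

View pics/side_end.png

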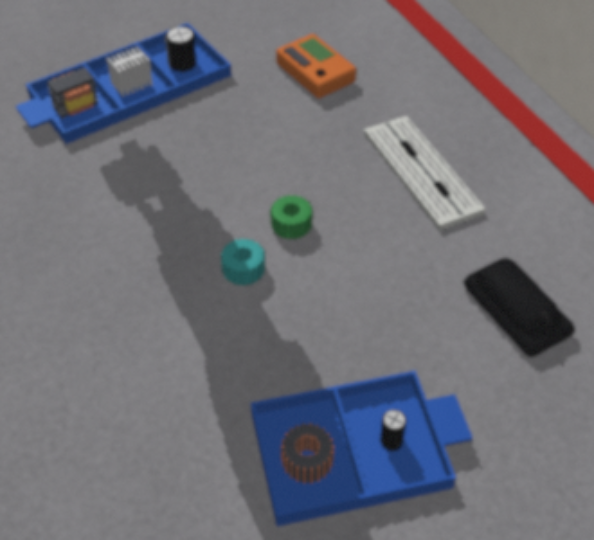

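View pics/scene_end.png

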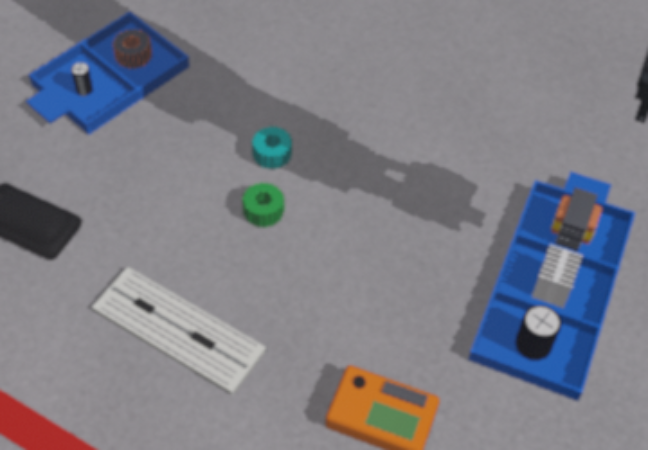

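Both views show all five parts upright in their right bays and the bystanders in place. The gripper is clear of everything, so I'm handing in.

```bash
python3 -c "
from plant import *
print(finish_job())"
```

```text
the job is handed in; nothing more can be done
None
```

I made up both kits and handed the job in after about 44 s of the 136 s. The hand-in gives no verdict.

- **Power-supply tray, from the tab:** transformer, heatsink, large capacitor.
- **Filter tray:** small capacitor at the tab end, brown copper-wound choke in the other bay. The green and turquoise rings were left alone.

**Last checks, from both fixed cameras:** every part is upright and within about 4 mm of its bay centre. Top heights were 1–3 mm above nominal in the scene view and 0–1 mm in the side view. That matches the camera offset I saw at the start, so I read it as parts on the floor. The tester and mouse measured within about 2 mm of their starting positions. The breadboard I checked by eye only, and it looked unmoved. The gripper was clear and reading no load.

**What went wrong:** the first grip on the large capacitor was off-centre and too high because joint 6 reached its limit. I opened up, tilted the tool about 6°, and gripped it again. The two camera views also disagree by 3–5 mm in y, so I averaged them and checked the parts with the wrist camera.

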